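# Load the tumbling drum and lock its lid

## Robot

A 6-joint arm with a two-finger parallel gripper is mounted at the origin on the work surface. World frame = base frame: x ahead of the robot, y to its left, z up, the work surface at z = 0. Lengths are in m, angles in rad, forces in N, time in s.
With the tool pointing down it reaches from about 0.3 to 1 m from the base axis. Payload 5.1 kg.
Tool frame: the origin (TCP) lies midway between the tips of the shut fingers; the grasp point (between the pads) lies 19 mm behind it; x points along the fingers, z is the direction in which the jaws open and shut, and the axes are right-handed (so a half turn about x gives the same grasp; the last joint's range is limited). The gripper opens to 95 mm and grips with 3 to 60 N. Pads are 20 mm wide; open, the fingers measure 119 mm over their backs; the gripper's body (75 mm by 180 mm) begins 59 mm behind the grasp point.
Start: joints at [-1.343, 0.124, 1.65, -0, 1.367, -0.083], TCP at [0.199, -0.619, 0.215] pointing down, gripper open.
Joint ranges: [-2.61, 2.61], [-1.02, 2.33], [0.03, 2.71], [-1.35, 4.49], [0.32, 2.68], [-2.91, 2.91]. Speed limits (rad/s): [2.57, 2.57, 3.14, 3.14, 3.14, 3.14].

## Interface

Orientations are given as a unit quaternion [x, y, z, w].
In Python, from rig import arm gives the robot as it stands. The module is installed in compiled form; this text tells all that it offers.
- The arm moves only by the shell command python3 -m handwheel 'ROWS'. ROWS is JSON, a list of rows, each an object with "gripper": the opening, from -1 (shut) to 1 (fully open); "linear": the shift along the tool's x, y, z in m, a list of three; "yaw": the turn about the tool's x in rad. A call has 1 to 20 rows; each row shifts and turns the commanded pose from where the row before left it, along the tool's axes as they then stand; what a row does not reach is not made up. A row lasts 1/10 s, in which the tool goes at most 50 mm and 8.59 degrees, less where a joint would pass 70% of its speed; a pose out of reach is approached as far as the arm can. A call is refused whole if a number of a shift passes 0.05 or a number of a turn 0.15, either way. A call with a gripper value outside its range is refused whole. The fingers move at their own pace and stop on an object; the grip force is fixed at half the most. Time passes only in rows, so rows that do not move let the fingers close. It gives the time, the measured TCP pose, the force and the opening at its end, in the units of the state.
- arm.observe(): the state, without advancing time (a new reading comes with each control period).
- arm.get_image(name): name is "side" or "top"; returns a dict with "image" (384x512x3 uint8, red, green, blue), "mtx" (3x3 intrinsics, pixels), "extrinsics" (4x4, takes a point from camera to world coordinates). Camera axes: x right, y down, z forward; pixel columns grow to the right and rows downward; lengths in m; the calibration is good to about 2 mm. A picture is of the moment at which its call begins. There is no depth.
- arm.finish_job(): hands the job in, once; it reports no verdict.
The state is a dict: "time_s": time; "joint_pos": joint angles; "dq": joint speeds; "effort": joint torques, N m; "tcp_pos": TCP position; "orientation": TCP orientation; "force": force on the tool from outside, world axes, zero at the start; "torque": the same for the moment, N m; "opening": opening from 0.0 (shut) to 1.0 (fully open).
Only numpy, scipy, OpenCV 4.12 (cv2) and the standard library are available. Lean on these libraries where they do the work, as an engineer would, in place of code of your own. Each camera call takes 0.05 s, during which the arm holds its last target.

## Task

First take any tall posts out of the tumbling drum and put them in the wooden crate. Then carry the tray to the drum by its cross handle, tip its blanks in over the open end, set the empty tray back flat on the bench, and put any blank that lies elsewhere into the drum too. Finally lay the lid on the rim with its key beside the keeper, turn it clockwise on the rim until the key drops into its notch and the lid is fully home, and leave everything else on the bench alone.

Things in the scene. Friction and masses are not known exactly. Their poses are not given: they have to be found in the camera images.
- drum: round metal tumbling drum, open end up, in a plywood cradle (204 across, 10 high) fixed to the bench. Outside 180 across, inside 168; rim 130 and inner floor 14 above the bench. Origin: on its axis at bench level, z up. Its +x points to a notch in the rim, 28 wide along the rim, 10 deep, hooded from outside by a steel keeper.
- drum_seat (a point): middle of the key's seat, at rim height, 105 from the drum's axis along drum +x. The keeper's hood over it (93 to 116 from the axis, 14 to 18 above the rim, drum y -12 to 20) bars entry from above. It is open at the drum's +y side, with a stop at y -11.5: the key enters turning clockwise seen from above.
- lid: plywood lid, 0.32 kg, 176 across, 6 thick; dark spigot below (152 to 158 across, 12 deep, 5 play in the drum); wooden bar handle on top 90 long (lid x), 16 thick, from 6 to 44 above the origin. Origin: centre of the disc's underside, which rests on the rim (130 up) when fully home; z up. It starts on the bench on its spigot, origin 12 up.
- lid_key (a point): steel key of the lid, a tongue 18 wide along lid +x reaching 114 from the centre, hanging 8 below the disc's underside. This point: 105 from the centre, 4 below the underside. Beside the notch the key rides on the rim and holds the disc 8 above it; over the notch it drops in.
- tray: wooden carrying tray, 0.22 kg, 150 long (x), 104 wide, 120 over its handle cheeks (y), floor 6 thick; walls 34 high at both sides and the +x end, open at the -x end. A cross-bar handle, 18 thick (x), 20 high, 104 long (y), spans its middle. Origin: centre of the underside, z up. Wooden pieces slide on it from about 35 degrees of tilt.
- tray_grip (a point): middle of the tray's cross-bar handle, 100 above the underside's centre
- tray_lip (a point): middle of the tray's open edge (upper face of the floor): 75 along tray -x from the origin, 6 up
- crate: low open wooden crate, fixed, 96 (x) by 196 (y) outside, 84 by 184 inside, 75 high, floor and walls 6 thick. Origin: centre of the underside, z up.
- blank1: short wooden blank, 60 (along its x) by 30 by 30, 36 g, origin at its centre; starts on the tray; may be absent
- blank2: short wooden blank, 60 (along its x) by 30 by 30, 36 g, origin at its centre; starts on the tray; may be absent
- blank3: short wooden blank, 60 (along its x) by 30 by 30, 36 g, origin at its centre; starts on the tray; may be absent
- blank4: short wooden blank, 60 (along its x) by 30 by 30, 36 g, origin at its centre; starts on the tray; may be absent
- blank5: short wooden blank, 60 (along its x) by 30 by 30, 36 g, origin at its centre; starts on the bench; may be absent
- blank6: short wooden blank, 60 (along its x) by 30 by 30, 36 g, origin at its centre; starts on the bench; may be absent
- post1: tall square wooden post, 165 (along its z) by 34 by 34, 0.12 kg, origin at the centre of its foot, z up along it; starts standing on the drum's floor and sticks out of the mouth; may be absent
- post2: tall square wooden post, 165 (along its z) by 34 by 34, 0.12 kg, origin at the centre of its foot, z up along it; starts standing on the drum's floor and sticks out of the mouth; may be absent
- jar: glass paint jar, 72 across, 100 high, origin under its centre; a bystander, to be left alone
- screwdriver: screwdriver 190 long lying on the bench; a bystander, to be left alone
- brush: paint brush 180 long lying on the bench; a bystander, to be left alone
There are look-alikes about, which are no part of the job. What is shaped like the blank6 but pink or yellow is not meant.

How it is judged:
By the outcome, as a careful person would: the job done as asked, in the order asked, and still so for the second after the job is handed in, with the robot touching nothing.
Of post1, post2 only 1 to 2 are there at a start; the rules pass over those that are not, and their reading is None.
Of blank1, blank2, blank3, blank4, blank5, blank6 only 3 to 6 are there at a start; the rules pass over those that are not, and their reading is None.
At some moment in a run one of blank5, blank6, lid may be knocked a few centimetres aside while the robot is not near it.
It also fails if it takes over 210 s, if anything falls off the work surface, if the arm or the gripper's body presses on something with over 40 N, if the wrist force passes 120 N, or if a joint passes its speed limit or range.

## Working session

There is one attempt and no reset: what is moved stays moved. The work goes in short steps, Python scripts to look and compute and a shell command to move; the robot and the scene stay as the last step left them, time stands still between calls to the robot, and variables do not carry over. Pictures are saved under pics/ and viewed, and the job is handed in when it is done.

```bash
ls; mkdir -p pics; python3 - <<'E'
from rig import arm
import cv2,numpy as np
s=arm.observe(); print({k:np.round(v,3).tolist() for k,v in s.items()})
for n in ("side","top"):
    d=arm.get_image(n); cv2.imwrite(f"pics/{n}0.png",d["image"][:,:,::-1]); print(n,np.round(d["mtx"],2).tolist(),np.round(d["extrinsics"],4).tolist())
E
```

```text
pics
{'time_s': 0.0, 'joint_pos': [-1.343, 0.125, 1.652, 0.0, 1.367, -0.083], 'dq': [0.001, 0.001, -0.0, 0.001, -0.001, 0.002], 'effort': [-0.001, -41.761, -35.993, 0.077, 0.049, -0.0], 'tcp_pos': [0.199, -0.618, 0.213], 'orientation': [0.417, 0.572, -0.416, 0.571], 'force': [0.538, -0.77, 0.318], 'torque': [-0.053, -0.005, 0.031], 'opening': 0.997}
side [[433.22, 0.0, 254.61], [0.0, 433.22, 186.75], [0.0, 0.0, 1.0]] [[-0.7863, -0.393, 0.4767, -0.116], [-0.6177, 0.4821, -0.6214, 0.8281], [0.0144, -0.783, -0.6219, 0.948], [0.0, 0.0, 0.0, 1.0]]
top [[458.58, 0.0, 257.36], [0.0, 458.58, 189.96], [0.0, 0.0, 1.0]] [[-0.0051, -0.9917, 0.1285, 0.3575], [-0.9999, 0.0065, 0.0107, -0.0316], [-0.0115, -0.1285, -0.9916, 1.2734], [0.0, 0.0, 0.0, 1.0]]
```

View pics/side0.png

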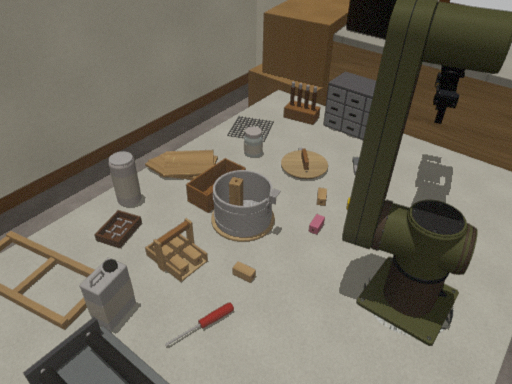

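View pics/top0.png

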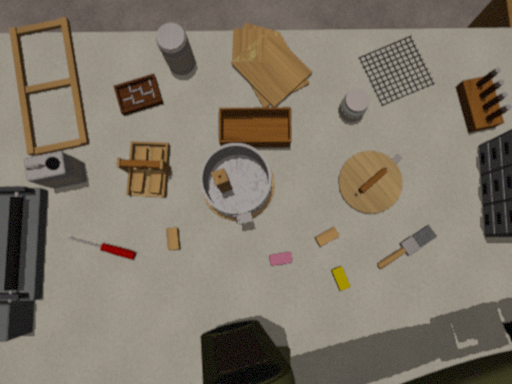

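```bash
python3 - <<'E'
import cv2,numpy as np
t=cv2.imread("pics/top0.png"); s=cv2.imread("pics/side0.png")
a=cv2.resize(t[95:265,105:305],None,fx=4,fy=3.5,interpolation=cv2.INTER_CUBIC)
cv2.imwrite("pics/t0a.png",cv2.resize(t[100:250,110:310],(800,600),interpolation=cv2.INTER_CUBIC))
cv2.imwrite("pics/t0b.png",cv2.resize(t[140:290,260:460],(800,600),interpolation=cv2.INTER_CUBIC))
cv2.imwrite("pics/s0a.png",cv2.resize(s[145:295,135:335],(800,600),interpolation=cv2.INTER_CUBIC))
E
```

```text
(no output)
```

View pics/t0a.png

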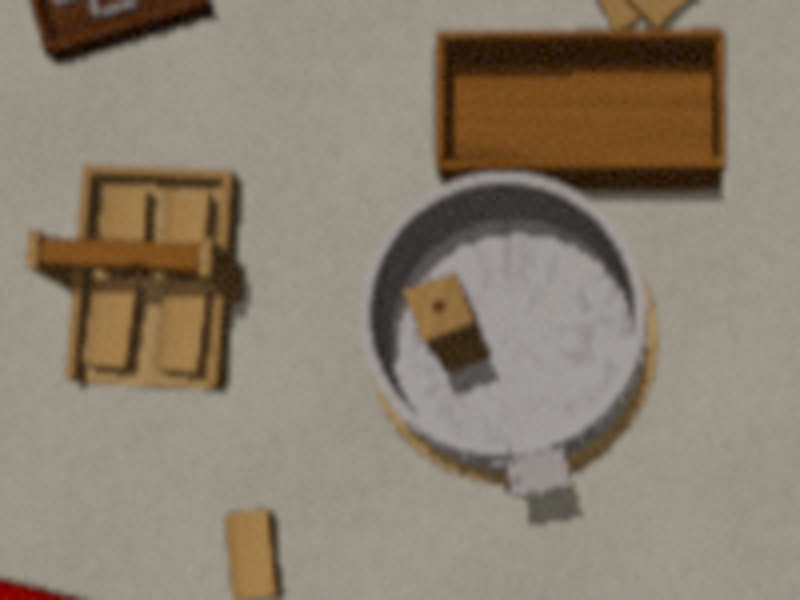

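View pics/t0b.png

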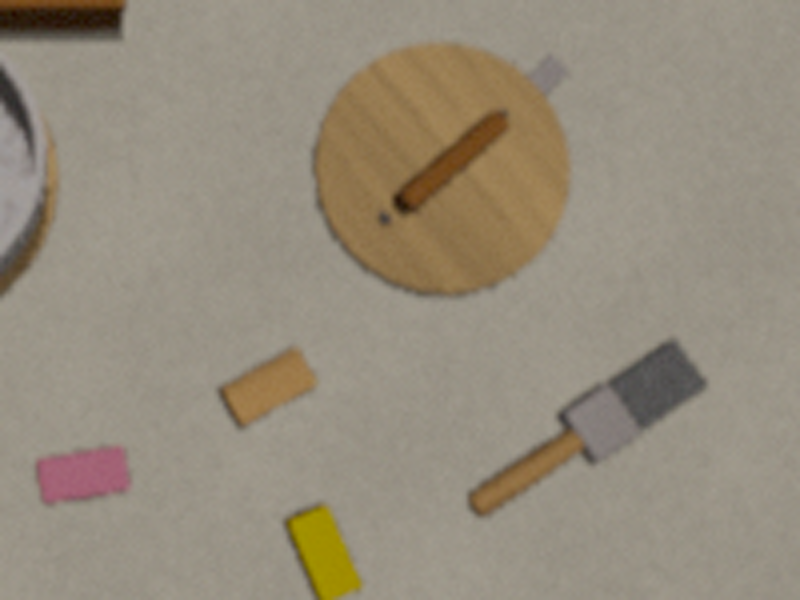

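View pics/s0a.png

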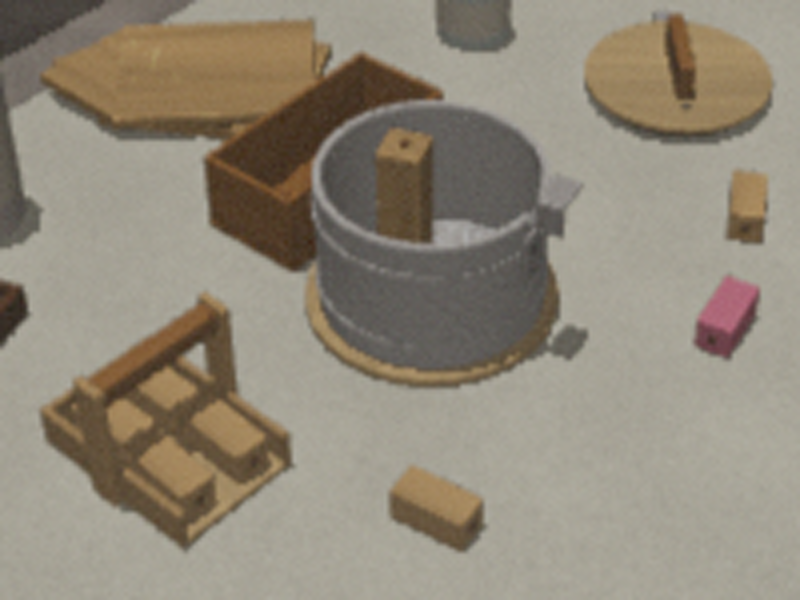

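```bash
cat > h.py <<'E'
import cv2,numpy as np
from rig import arm
C={"side":(np.array([[433.22,0,254.61],[0,433.22,186.75],[0,0,1]]),np.array([[-0.7863,-0.393,0.4767,-0.116],[-0.6177,0.4821,-0.6214,0.8281],[0.0144,-0.783,-0.6219,0.948],[0,0,0,1]])),
"top":(np.array([[458.58,0,257.36],[0,458.58,189.96],[0,0,1]]),np.array([[-0.0051,-0.9917,0.1285,0.3575],[-0.9999,0.0065,0.0107,-0.0316],[-0.0115,-0.1285,-0.9916,1.2734],[0,0,0,1]]))}
def ray(n,u,v):
    K,E=C[n]; d=E[:3,:3]@np.linalg.solve(K,[u,v,1.]); return E[:3,3],d
def onz(n,u,v,z):
    o,d=ray(n,u,v); return (o+d*(z-o[2])/d[2])
def tri(uvt,uvs):
    o1,d1=ray("top",*uvt);o2,d2=ray("side",*uvs);d1/=np.linalg.norm(d1);d2/=np.linalg.norm(d2)
    A=np.c_[d1,-d2];t=np.linalg.lstsq(A,o2-o1,rcond=None)[0];p,q=o1+t[0]*d1,o2+t[1]*d2
    return (p+q)/2,np.linalg.norm(p-q)
def proj(n,p):
    K,E=C[n]; R=E[:3,:3]; c=K@(R.T@(np.asarray(p)-E[:3,3])); return c[:2]/c[2]
def snap(n,name,crop=None):
    im=arm.get_image(n)["image"][:,:,::-1].copy(); cv2.imwrite(f"pics/{name}_full.png",im)
    if crop:
        u,v,w=crop; im=cv2.resize(im[v:v+w*3//4,u:u+w],(800,600),interpolation=cv2.INTER_CUBIC)
    cv2.imwrite(f"pics/{name}.png",im)
def st():
    s=arm.observe(); from scipy.spatial.transform import Rotation as R
    M=R.from_quat(s["orientation"]).as_matrix()
    print("t",round(s["time_s"],2),"tcp",np.round(s["tcp_pos"],4),"F",np.round(s["force"],1),"open",round(s["opening"],3)); print("X",M[:,0].round(3),"Y",M[:,1].round(3),"Z",M[:,2].round(3),"jawdeg",np.degrees(np.arctan2(M[1,2],M[0,2])).round(2), "j",np.round(s["joint_pos"],2))
    return s,M
def plan(target,jawdeg):
    "rows: shift in tool axes after/before yaw, to reach TCP target; jaw axis to jawdeg mod 180"
    s,M=st(); d=np.asarray(target)-s["tcp_pos"]; cur=np.degrees(np.arctan2(M[1,2],M[0,2]))
    dy=(jawdeg-cur+90)%180-90
    print("tool shift (no yaw first)",(M.T@d).round(4),"yaw about x(down):",np.radians(-dy).round(4),"rad; alt",np.radians(-(dy-180*np.sign(dy))).round(3))
    from scipy.spatial.transform import Rotation as R
    M2=M@R.from_rotvec([np.radians(-dy),0,0]).as_matrix(); print("tool shift after yaw",(M2.T@d).round(4))
E
python3 - <<'E'
from h import *
T=lambda x,y:(110+x/4,100+y/4); B=lambda x,y:(260+x/4,140+y/4); S=lambda x,y:(135+x/4,145+y/4)
p=lambda l,v:print(l,np.round(v,4))
p("post c",onz("top",*T(438,307),.179))
for c in [(403,288),(455,272),(473,325),(420,342)]: p(" corner",onz("top",*T(*c),.179))
print("post tri",tri(T(438,307),S(404,146)))
p("drum",onz("top",*T(506,315),.130));
for c in [(364,310),(648,310),(506,170),(506,460)]: p(" rim",onz("top",*T(*c),.13))
for c in [(312,170),(547,170),(430,102),(430,248)]: p(" rim side",onz("side",*S(*c),.13))
p("keeper",onz("top",*T(538,470),.148))
for c in [(437,32),(724,32),(437,160),(724,160)]: p("crate",onz("top",*T(*c),.075))
for c in [(35,250),(212,255)]: p("bar",onz("top",*T(*c),.11))
for c in [(72,380),(224,388)]: p("lip",onz("top",*T(*c),.034))
for c in [(85,165),(238,172)]: p("back",onz("top",*T(*c),.034))
p("lid",onz("top",*B(443,168),.018));p("key",onz("top",*B(553,70),.012))
for c in [(402,203),(502,118)]: p("hnd",onz("top",*B(*c),.056))
p("b5",onz("top",*T(253,552),.03));p("b6",onz("top",*B(269,386),.03))
E
```

```text
post c [0.5321 0.0716 0.179 ]
 corner [0.5439 0.0929 0.179 ]
 corner [0.5535 0.0614 0.179 ]
 corner [0.521  0.0504 0.179 ]
 corner [0.5108 0.0823 0.179 ]
post tri (array([0.53259629, 0.0718698 , 0.17626817]), np.float64(6.059662951910756e-05))
drum [0.5345 0.0332 0.13  ]
 rim [0.5384 0.123  0.13  ]
 rim [ 0.5371 -0.0564  0.13  ]
 rim [0.6281 0.0333 0.13  ]
 rim [0.4429 0.0332 0.13  ]
 rim side [0.6063 0.0931 0.13  ]
 rim side [ 0.4685 -0.0192  0.13  ]
 rim side [ 0.5923 -0.0303  0.13  ]
 rim side [0.4803 0.1061 0.13  ]
keeper [0.4353 0.0125 0.148 ]
crate [0.7367 0.0831 0.075 ]
crate [ 0.735  -0.1105  0.075 ]
crate [0.6483 0.0826 0.075 ]
crate [ 0.6468 -0.1092  0.075 ]
bar [0.5823 0.3393 0.11  ]
bar [0.5782 0.2244 0.11  ]
lip [0.5066 0.3351 0.034 ]
lip [0.5004 0.231  0.034 ]
back [0.6566 0.3307 0.034 ]
back [0.6508 0.2244 0.034 ]
lid [ 0.5403 -0.331   0.018 ]
key [ 0.6097 -0.4115  0.012 ]
hnd [ 0.5113 -0.2938  0.056 ]
hnd [ 0.5684 -0.3627  0.056 ]
b5 [0.3892 0.2099 0.03  ]
b6 [ 0.391  -0.2058  0.03  ]
```

```bash
python3 - <<'E'
from h import *
plan([.5325,.0715,.143],17); plan([.5325,.0715,.143],-73)
E
```

```text
t 0.1 tcp [ 0.1986 -0.6183  0.2135] F [0.4 0.3 0.3] open 0.997
X [-0.     0.002 -1.   ] Y [0.952 0.306 0.   ] Z [ 0.306 -0.952 -0.002] jawdeg -72.19 j [-1.34  0.12  1.65 -0.    1.37 -0.08]
tool shift (no yaw first) [ 0.0716  0.5288 -0.5545] yaw about x(down): -1.5567 rad; alt 1.585
tool shift after yaw [0.0716 0.5619 0.521 ]
t 0.1 tcp [ 0.1986 -0.6183  0.2135] F [0.4 0.3 0.3] open 0.997
X [-0.     0.002 -1.   ] Y [0.952 0.306 0.   ] Z [ 0.306 -0.952 -0.002] jawdeg -72.19 j [-1.34  0.12  1.65 -0.    1.37 -0.08]
tool shift (no yaw first) [ 0.0716  0.5288 -0.5545] yaw about x(down): 0.0141 rad; alt -3.128
tool shift after yaw [ 0.0716  0.521  -0.5619]
```

```bash
python3 -m handwheel '[{"gripper":1,"linear":[0,0.0293,-0.0308],"yaw":0},{"gripper":1,"linear":[0,0.0293,-0.0308],"yaw":0},{"gripper":1,"linear":[0,0.0293,-0.0308],"yaw":0},{"gripper":1,"linear":[0,0.0293,-0.0308],"yaw":0},{"gripper":1,"linear":[0,0.0293,-0.0308],"yaw":0},{"gripper":1,"linear":[0,0.0293,-0.0308],"yaw":0},{"gripper":1,"linear":[0,0.0293,-0.0308],"yaw":0},{"gripper":1,"linear":[0,0.0293,-0.0308],"yaw":0},{"gripper":1,"linear":[0,0.0293,-0.0308],"yaw":0},{"gripper":1,"linear":[0,0.0293,-0.0308],"yaw":0},{"gripper":1,"linear":[0,0.0293,-0.0308],"yaw":0},{"gripper":1,"linear":[0,0.0293,-0.0308],"yaw":0},{"gripper":1,"linear":[0,0.0293,-0.0308],"yaw":0},{"gripper":1,"linear":[0,0.0293,-0.0308],"yaw":0},{"gripper":1,"linear":[0,0.0293,-0.0308],"yaw":0},{"gripper":1,"linear":[0,0.0293,-0.0308],"yaw":0},{"gripper":1,"linear":[0,0.0293,-0.0308],"yaw":0},{"gripper":1,"linear":[0,0.0293,-0.0308],"yaw":0}]'; python3 - <<'E'
from h import *
plan([.5325,.0715,.143],-73)
E
```

```text
time_s: 1.9
tcp_pos: [0.5315, 0.0721, 0.2142]
orientation: [0.416, 0.572, -0.417, 0.571]
force: [-0.4, -0.6, 0.2]
opening: 1.001
t 1.9 tcp [0.5315 0.0721 0.2142] F [-0.4 -0.6  0.2] open 1.001
X [-0.001 -0.    -1.   ] Y [ 0.952  0.306 -0.001] Z [ 0.306 -0.952 -0.   ] jawdeg -72.17 j [ 0.03 -0.13  1.9  -0.    1.37  1.29]
tool shift (no yaw first) [0.0712 0.0008 0.0009] yaw about x(down): 0.0145 rad; alt -3.127
tool shift after yaw [0.0712 0.0008 0.0009]
```

```bash
python3 -m handwheel '[{"gripper":1,"linear":[0.024,0.0003,0.0003],"yaw":0.014},{"gripper":1,"linear":[0.024,0.0003,0.0003],"yaw":0},{"gripper":1,"linear":[0.023,0.0002,0.0003],"yaw":0},{"gripper":-1,"linear":[0,0,0],"yaw":0},{"gripper":-1,"linear":[0,0,0],"yaw":0},{"gripper":-1,"linear":[0,0,0],"yaw":0},{"gripper":-1,"linear":[0,0,0],"yaw":0},{"gripper":-1,"linear":[0,0,0],"yaw":0},{"gripper":-1,"linear":[0,0,0],"yaw":0},{"gripper":-1,"linear":[0,0,0],"yaw":0},{"gripper":-1,"linear":[0,0,0],"yaw":0},{"gripper":-1,"linear":[-0.02,0,0],"yaw":0},{"gripper":-1,"linear":[-0.03,0,0],"yaw":0},{"gripper":-1,"linear":[-0.03,0,0],"yaw":0},{"gripper":-1,"linear":[-0.03,0,0],"yaw":0},{"gripper":-1,"linear":[-0.03,0,0],"yaw":0}]'; python3 - <<'E'
from h import *
plan([.693,-0.05,.143],-90)
snap("side","s1");snap("top","t1")
E
```

```text
time_s: 3.5
tcp_pos: [0.532, 0.0696, 0.2843]
orientation: [0.42, 0.569, -0.421, 0.568]
force: [0.7, -0.5, -0.4]
opening: 0.358
t 3.5 tcp [0.532  0.0696 0.2843] F [ 0.7 -0.5 -0.4] open 0.358
X [-0.001 -0.    -1.   ] Y [ 0.956  0.292 -0.001] Z [ 0.292 -0.956 -0.   ] jawdeg -73.0 j [ 0.03 -0.16  1.82 -0.    1.49  1.3 ]
tool shift (no yaw first) [0.1412 0.1191 0.1615] yaw about x(down): 0.2968 rad; alt -2.845
tool shift after yaw [0.1412 0.1612 0.1196]
```

View pics/s1.png

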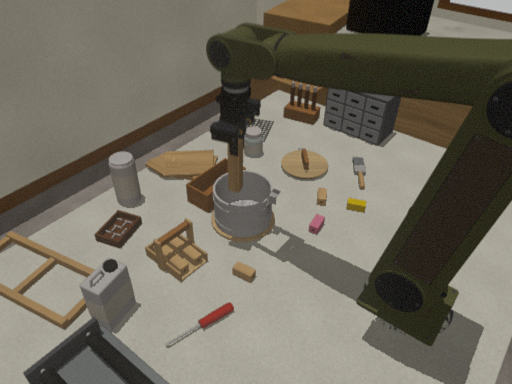

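```bash
python3 -m handwheel '[{"gripper":-1,"linear":[0,0.0149,0.0202],"yaw":0},{"gripper":-1,"linear":[0,0.0149,0.0202],"yaw":0},{"gripper":-1,"linear":[0,0.0149,0.0202],"yaw":0},{"gripper":-1,"linear":[0,0.0149,0.0202],"yaw":0},{"gripper":-1,"linear":[0,0.0149,0.0202],"yaw":0},{"gripper":-1,"linear":[0,0.0149,0.0202],"yaw":0},{"gripper":-1,"linear":[0,0.0149,0.0202],"yaw":0},{"gripper":-1,"linear":[0,0.0149,0.0202],"yaw":0},{"gripper":-1,"linear":[0,0,0],"yaw":0},{"gripper":-1,"linear":[0.03,0,0],"yaw":0},{"gripper":-1,"linear":[0.03,0,0],"yaw":0},{"gripper":-1,"linear":[0.03,0,0],"yaw":0},{"gripper":-1,"linear":[0.02,0,0],"yaw":0},{"gripper":-1,"linear":[0.015,0,0],"yaw":0},{"gripper":-1,"linear":[0.01,0,0],"yaw":0},{"gripper":-1,"linear":[0.006,0,0],"yaw":0},{"gripper":-1,"linear":[0.002,0,0],"yaw":0},{"gripper":-1,"linear":[0,0,0],"yaw":0}]'; python3 - <<'E'
from h import *
st()
snap("side","s2",(150,80,200));snap("top","t2",(160,60,200))
E
```

```text
time_s: 5.4
tcp_pos: [0.694, -0.05, 0.1414]
orientation: [0.421, 0.568, -0.42, 0.569]
force: [0.1, 0.3, -1.8]
opening: 0.351
t 5.4 tcp [ 0.694  -0.05    0.1414] F [ 0.1  0.3 -1.8] open 0.351
X [ 0.001 -0.    -1.   ] Y [0.956 0.292 0.001] Z [ 0.292 -0.956  0.   ] jawdeg -72.99 j [-0.15  0.27  1.6   0.    1.26  1.12]
```

View pics/s2.png

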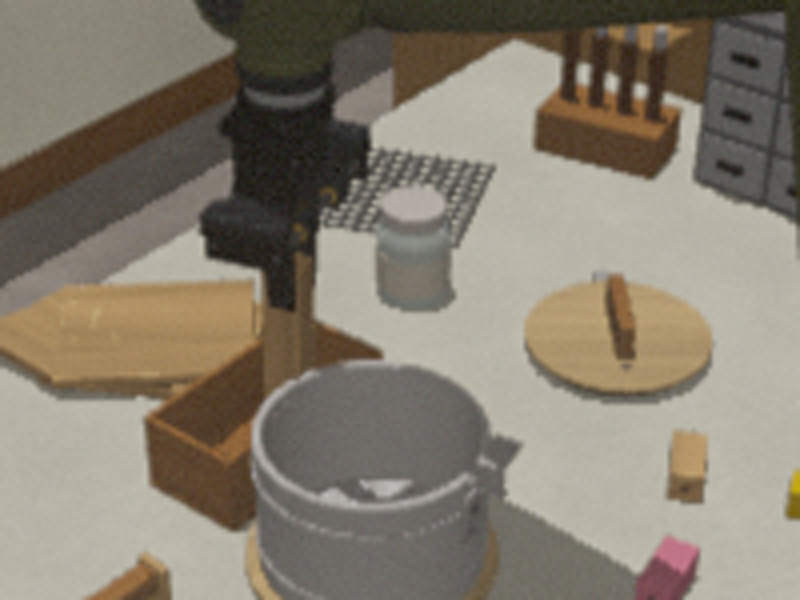

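View pics/t2.png

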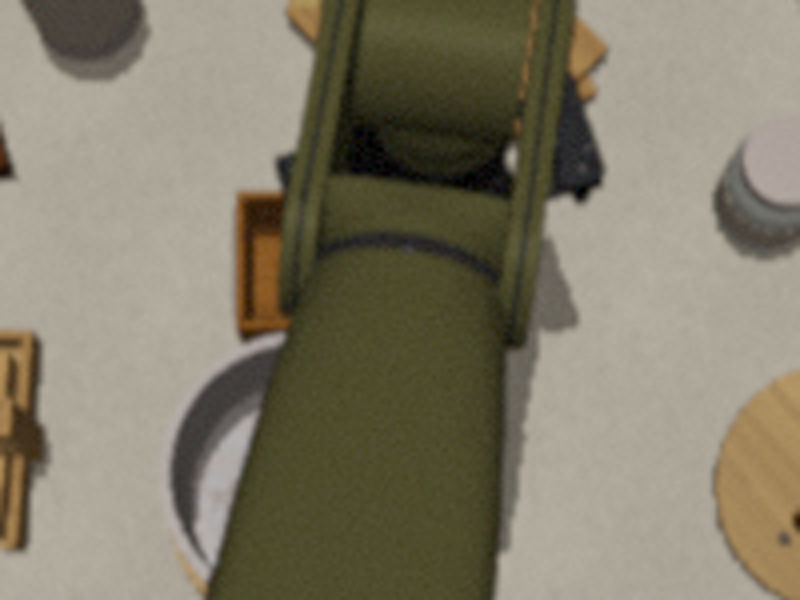

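```bash
python3 -m handwheel '[{"gripper":-1,"linear":[0.003,0,0],"yaw":0},{"gripper":-1,"linear":[0.002,0,0],"yaw":0},{"gripper":-1,"linear":[0,0,0],"yaw":0},{"gripper":-1,"linear":[0,0,0],"yaw":0}]'
```

```text
time_s: 5.9
tcp_pos: [0.6946, -0.0502, 0.1383]
orientation: [0.421, 0.568, -0.42, 0.569]
force: [-1.5, 1.7, 5.2]
opening: 0.353
```

```bash
python3 -m handwheel '[{"gripper":-0.1,"linear":[0,0,0],"yaw":0},{"gripper":0.3,"linear":[0,0,0],"yaw":0},{"gripper":1,"linear":[0,0,0],"yaw":0},{"gripper":1,"linear":[0,0,0],"yaw":0},{"gripper":1,"linear":[0,0,0],"yaw":0},{"gripper":1,"linear":[0,0,0],"yaw":0},{"gripper":1,"linear":[-0.02,0,0],"yaw":0},{"gripper":1,"linear":[-0.03,0,0],"yaw":0},{"gripper":1,"linear":[-0.03,0,0],"yaw":0},{"gripper":1,"linear":[-0.03,0,0],"yaw":0}]';  python3 - <<'E'
from h import *
plan([.5803,.282,.2],0)
snap("side","s3",(130,130,220))
E
```

```text
time_s: 6.9
tcp_pos: [0.6934, -0.05, 0.2466]
orientation: [0.421, 0.569, -0.421, 0.568]
force: [-0.0, -0.7, -0.0]
opening: 0.998
t 6.9 tcp [ 0.6934 -0.05    0.2466] F [-0.  -0.7 -0. ] open 0.998
X [-0.  0. -1.] Y [ 0.956  0.292 -0.   ] Z [ 0.292 -0.956 -0.   ] jawdeg -73.0 j [-0.15  0.2   1.51  0.    1.43  1.12]
tool shift (no yaw first) [ 0.0467 -0.0111 -0.3506] yaw about x(down): -1.274 rad; alt 1.868
tool shift after yaw [ 0.0467  0.332  -0.1131]
```

View pics/s3.png

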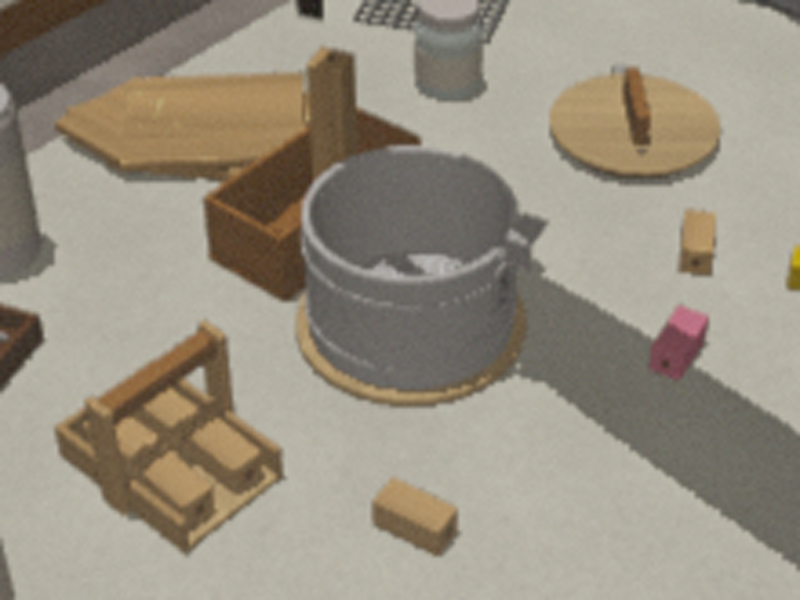

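```bash
python3 -m handwheel '[{"gripper":1,"linear":[0,0,-0.035],"yaw":0},{"gripper":1,"linear":[0,0,-0.035],"yaw":0},{"gripper":1,"linear":[0,0,-0.035],"yaw":0},{"gripper":1,"linear":[0,0,-0.035],"yaw":0},{"gripper":1,"linear":[0,0,-0.035],"yaw":0},{"gripper":1,"linear":[0,0,-0.035],"yaw":0},{"gripper":1,"linear":[0,0,0],"yaw":-0.1234},{"gripper":1,"linear":[0,0,0],"yaw":-0.1234},{"gripper":1,"linear":[0,0,0],"yaw":-0.1234},{"gripper":1,"linear":[0,0,0],"yaw":-0.1234},{"gripper":1,"linear":[0,0,0],"yaw":-0.1234},{"gripper":1,"linear":[0,0,0],"yaw":-0.1234},{"gripper":1,"linear":[0,0,0],"yaw":-0.1234},{"gripper":1,"linear":[0,0,0],"yaw":-0.1234},{"gripper":1,"linear":[0,0,0],"yaw":-0.1234},{"gripper":1,"linear":[0,0,0],"yaw":-0.1234}]';  python3 - <<'E'
from h import *
plan([.5803,.282,.081],-2.3)
E
```

```text
time_s: 8.55
tcp_pos: [0.6322, 0.1508, 0.2453]
orientation: [0.012, 0.707, -0.012, 0.707]
force: [-0.5, -0.2, -0.0]
opening: 0.999
t 8.55 tcp [0.6322 0.1508 0.2453] F [-0.5 -0.2 -0. ] open 0.999
X [-0.  0. -1.] Y [0.035 0.999 0.   ] Z [ 0.999 -0.035 -0.   ] jawdeg -2.0 j [0.15 0.11 1.62 0.   1.42 0.19]
tool shift (no yaw first) [ 0.1643  0.1293 -0.0564] yaw about x(down): 0.0053 rad; alt -3.136
tool shift after yaw [ 0.1643  0.129  -0.0571]
```

```bash
python3 -m handwheel '[{"gripper":1,"linear":[0,0.0323,-0.0141],"yaw":0.005},{"gripper":1,"linear":[0,0.0323,-0.0141],"yaw":0},{"gripper":1,"linear":[0,0.0323,-0.0141],"yaw":0},{"gripper":1,"linear":[0,0.0323,-0.0141],"yaw":0},{"gripper":1,"linear":[0,0,0],"yaw":0},{"gripper":1,"linear":[0.03,0,0],"yaw":0},{"gripper":1,"linear":[0.03,0,0],"yaw":0},{"gripper":1,"linear":[0.03,0,0],"yaw":0},{"gripper":1,"linear":[0,0,0],"yaw":0},{"gripper":1,"linear":[0,0,0],"yaw":0}]';  python3 - <<'E'
from h import *
plan([.5803,.282,.081],-2.3)
snap("side","s4",(120,150,200)); snap("top","t4",(60,90,200))
E
```

```text
time_s: 9.55
tcp_pos: [0.5815, 0.2818, 0.1555]
orientation: [0.016, 0.707, -0.016, 0.707]
force: [-0.3, -0.4, 1.2]
opening: 1.002
t 9.55 tcp [0.5815 0.2818 0.1555] F [-0.3 -0.4  1.2] open 1.002
X [-0.001 -0.001 -1.   ] Y [ 0.045  0.999 -0.001] Z [ 0.999 -0.045 -0.001] jawdeg -2.61 j [ 0.37  0.16  1.71 -0.    1.27  0.41]
tool shift (no yaw first) [ 0.0745  0.0002 -0.0012] yaw about x(down): -0.0054 rad; alt 3.136
tool shift after yaw [ 0.0745  0.0002 -0.0012]
```

View pics/s4.png

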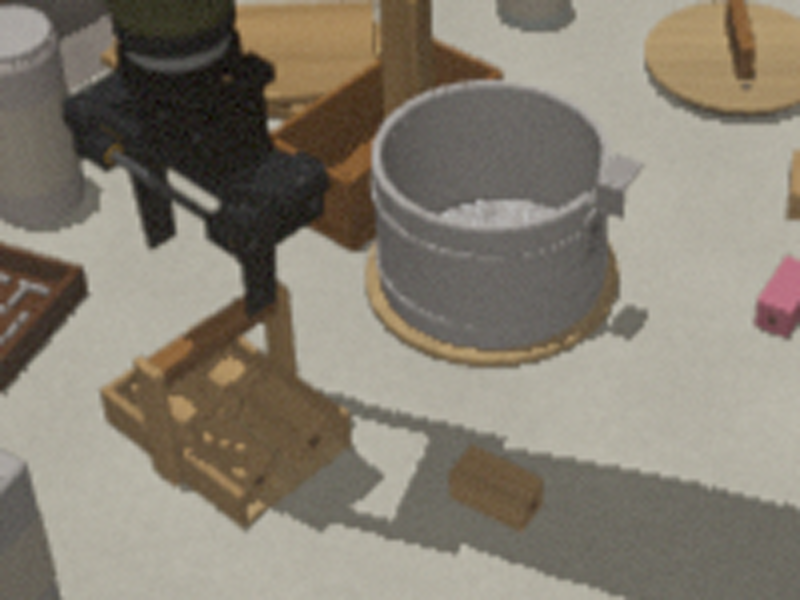

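```bash
python3 -m handwheel '[{"gripper":1,"linear":[0.025,0,-0.0006],"yaw":0},{"gripper":1,"linear":[0.025,0,-0.0006],"yaw":0},{"gripper":1,"linear":[0.0245,0,0],"yaw":0},{"gripper":1,"linear":[0,0,0],"yaw":0},{"gripper":-1,"linear":[0,0,0],"yaw":0},{"gripper":-1,"linear":[0,0,0],"yaw":0},{"gripper":-1,"linear":[0,0,0],"yaw":0},{"gripper":-1,"linear":[0,0,0],"yaw":0},{"gripper":-1,"linear":[0,0,0],"yaw":0},{"gripper":-1,"linear":[0,0,0],"yaw":0},{"gripper":-1,"linear":[0,0,0],"yaw":0},{"gripper":-1,"linear":[0,0,0],"yaw":0},{"gripper":-1,"linear":[0,0,0],"yaw":0},{"gripper":-1,"linear":[0,0,0],"yaw":0}]';  python3 - <<'E'
from h import *
st()
E
```

```text
time_s: 11.05
tcp_pos: [0.5806, 0.2824, 0.0812]
orientation: [0.016, 0.707, -0.016, 0.707]
force: [0.3, -0.1, -0.9]
opening: 0.218
t 11.05 tcp [0.5806 0.2824 0.0812] F [ 0.3 -0.1 -0.9] open 0.218
X [ 0.001  0.    -1.   ] Y [0.045 0.999 0.   ] Z [ 0.999 -0.045  0.001] jawdeg -2.58 j [ 0.37  0.23  1.77 -0.    1.15  0.41]
```

```bash
python3 -m handwheel '[{"gripper":-1,"linear":[-0.01,0,0],"yaw":0},{"gripper":-1,"linear":[-0.02,0,0],"yaw":0},{"gripper":-1,"linear":[-0.02,0,0],"yaw":0},{"gripper":-1,"linear":[-0.02,0,0],"yaw":0},{"gripper":-1,"linear":[-0.02,0,0],"yaw":0},{"gripper":-1,"linear":[-0.02,0,0],"yaw":0},{"gripper":-1,"linear":[-0.02,0,0],"yaw":0},{"gripper":-1,"linear":[-0.02,0,0],"yaw":0},{"gripper":-1,"linear":[-0.015,0,0],"yaw":0},{"gripper":-1,"linear":[-0.01,0,0],"yaw":0},{"gripper":-1,"linear":[0,0,0],"yaw":0}]';  python3 - <<'E'
from h import *
st()
snap("side","s5",(120,100,250))
E
```

```text
time_s: 12.15
tcp_pos: [0.5808, 0.2826, 0.2579]
orientation: [0.016, 0.706, -0.016, 0.708]
force: [0.2, 0.8, -4.0]
opening: 0.188
t 12.15 tcp [0.5808 0.2826 0.2579] F [ 0.2  0.8 -4. ] open 0.188
X [ 0.002  0.001 -1.   ] Y [0.045 0.999 0.001] Z [ 0.999 -0.045  0.002] jawdeg -2.58 j [0.37 0.09 1.61 0.   1.43 0.41]
```

View pics/s5.png

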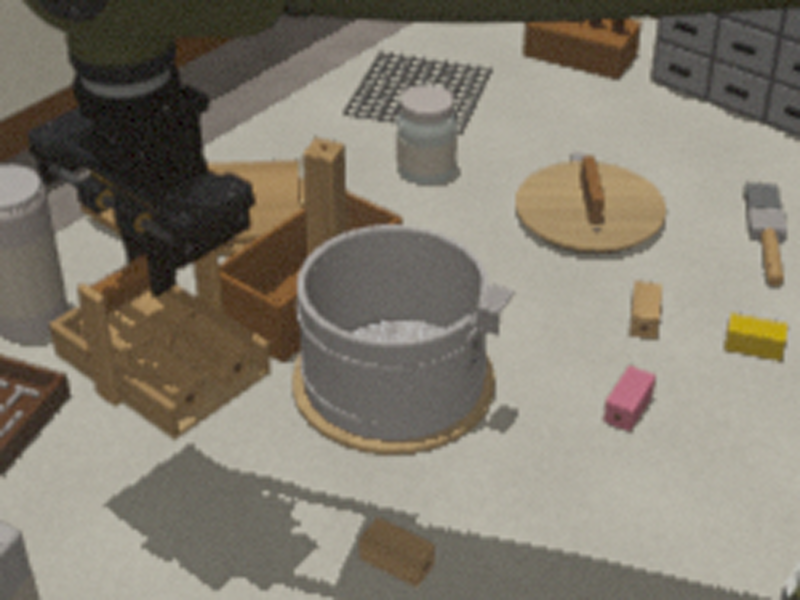

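```bash
python3 -m handwheel '[{"gripper":-1,"linear":[0,-0.01,-0.001],"yaw":0},{"gripper":-1,"linear":[0,-0.02,-0.002],"yaw":0},{"gripper":-1,"linear":[0,-0.025,-0.0023],"yaw":0},{"gripper":-1,"linear":[0,-0.03,-0.0027],"yaw":0},{"gripper":-1,"linear":[0,-0.03,-0.0027],"yaw":0},{"gripper":-1,"linear":[0,-0.03,-0.0027],"yaw":0},{"gripper":-1,"linear":[0,-0.03,-0.0027],"yaw":0},{"gripper":-1,"linear":[0,-0.03,-0.0027],"yaw":0},{"gripper":-1,"linear":[0,-0.02,-0.002],"yaw":0},{"gripper":-1,"linear":[0,-0.014,-0.001],"yaw":0},{"gripper":-1,"linear":[0,-0.01,-0.001],"yaw":0},{"gripper":-1,"linear":[0,0,0],"yaw":0},{"gripper":-1,"linear":[0,0,0],"yaw":0}]';  python3 - <<'E'
from h import *
plan([.547,.035,.211],-2.58)
snap("side","s6",(150,80,250))
snap("top","t6",(150,80,250))
E
```

```text
time_s: 13.5
tcp_pos: [0.5463, 0.0349, 0.256]
orientation: [0.016, 0.707, -0.016, 0.707]
force: [-0.1, -0.4, -3.7]
opening: 0.187
t 13.5 tcp [0.5463 0.0349 0.256 ] F [-0.1 -0.4 -3.7] open 0.187
X [-0.     0.001 -1.   ] Y [0.045 0.999 0.001] Z [ 0.999 -0.045 -0.   ] jawdeg -2.58 j [-0.03 -0.13  1.83  0.    1.44  0.01]
tool shift (no yaw first) [0.045  0.0001 0.0007] yaw about x(down): 0.0 rad; alt -3.142
tool shift after yaw [0.045  0.0001 0.0007]
```

View pics/s6.png

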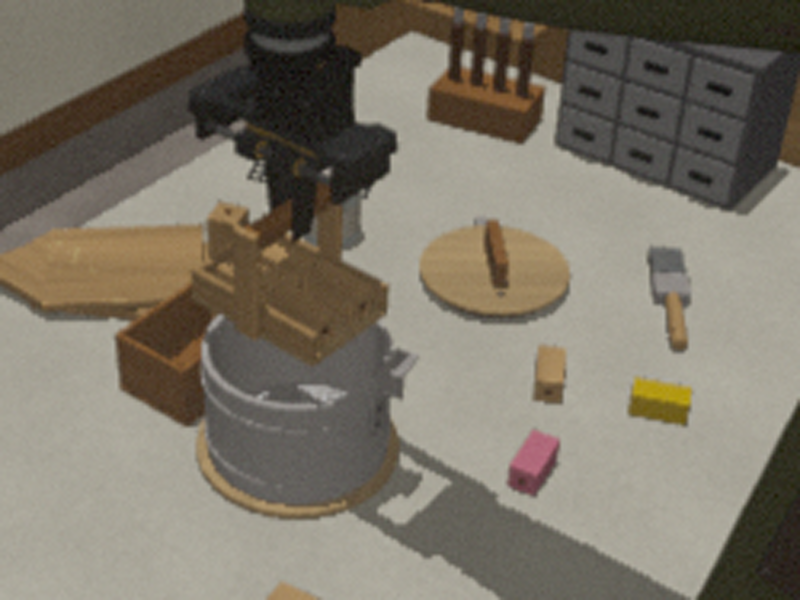

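View pics/t6.png

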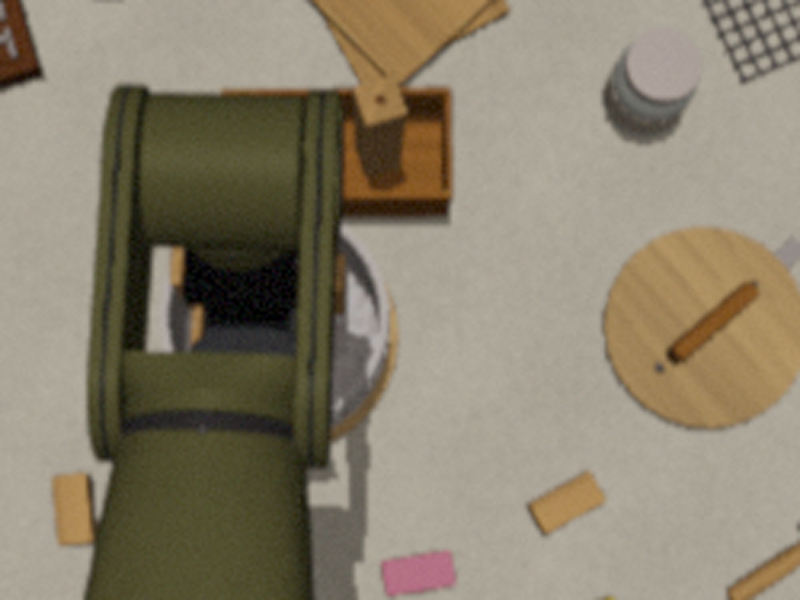

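```bash
python3 -m handwheel '[{"gripper":-1,"linear":[0.01,0,0.005],"yaw":0},{"gripper":-1,"linear":[0.01,0,0.0057],"yaw":0},{"gripper":-1,"linear":[0.01,0,0],"yaw":0},{"gripper":-1,"linear":[0.008,0,0],"yaw":0},{"gripper":-1,"linear":[0.003,0,0],"yaw":0},{"gripper":-1,"linear":[0,0,0],"yaw":0}]'
python3 -m handwheel '[{"gripper":-1,"linear":[0.003,0,0],"yaw":0},{"gripper":-1,"linear":[0,0,0],"yaw":0}]'
python3 -m handwheel '[{"gripper":-1,"linear":[0.003,0,0],"yaw":0},{"gripper":-1,"linear":[0,0,0],"yaw":0}]';  python3 - <<'E'
from h import *
st()
snap("side","s7",(150,100,200))
E
```

```text
time_s: 14.2
tcp_pos: [0.5565, 0.0342, 0.2141]
orientation: [0.016, 0.708, -0.016, 0.706]
force: [-0.3, 0.6, -2.9]
opening: 0.189
time_s: 14.4
tcp_pos: [0.5571, 0.0341, 0.2123]
orientation: [0.016, 0.707, -0.016, 0.707]
force: [-0.4, 0.1, -2.4]
opening: 0.191
time_s: 14.6
tcp_pos: [0.5573, 0.0342, 0.2119]
orientation: [0.016, 0.706, -0.016, 0.707]
force: [-5.6, -0.0, 5.2]
opening: 0.19
t 14.6 tcp [0.5573 0.0342 0.2119] F [-5.6 -0.   5.2] open 0.19
X [ 0.001 -0.    -1.   ] Y [ 0.045  0.999 -0.   ] Z [ 0.999 -0.045  0.001] jawdeg -2.58 j [-0.03 -0.08  1.86 -0.    1.36  0.01]
```

View pics/s7.png

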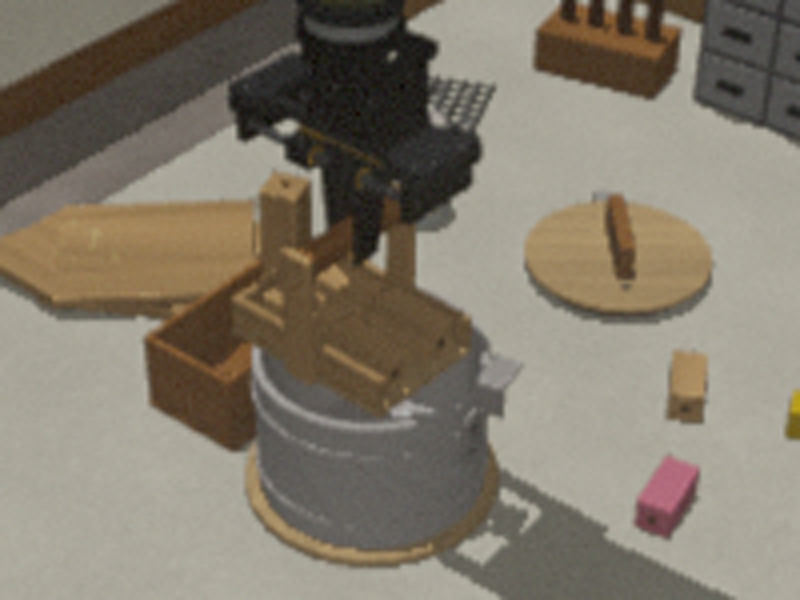

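```bash
python3 -m handwheel '[{"gripper":-1,"linear":[0.003,0,-0.0055],"yaw":0},{"gripper":-1,"linear":[0.003,0,-0.0055],"yaw":0},{"gripper":-1,"linear":[0,0,0],"yaw":0}]'
python3 -m handwheel '[{"gripper":-1,"linear":[0.003,0,-0.0055],"yaw":0},{"gripper":-1,"linear":[0.004,0,-0.005],"yaw":0},{"gripper":-1,"linear":[0,0,0],"yaw":0}]';  python3 - <<'E'
from h import *
st()
snap("side","s8",(150,100,200))
E
```

```text
time_s: 14.95
tcp_pos: [0.5493, 0.0346, 0.2072]
orientation: [0.016, 0.703, -0.016, 0.711]
force: [3.4, -0.5, 4.8]
opening: 0.199
time_s: 15.25
tcp_pos: [0.5382, 0.0351, 0.1997]
orientation: [0.016, 0.704, -0.016, 0.71]
force: [1.8, -0.4, 6.1]
opening: 0.208
t 15.25 tcp [0.5382 0.0351 0.1997] F [ 1.8 -0.4  6.1] open 0.208
X [ 0.009 -0.    -1.   ] Y [0.045 0.999 0.   ] Z [ 0.999 -0.045  0.009] jawdeg -2.59 j [-0.03 -0.12  1.92  0.    1.33  0.01]
```

View pics/s8.png

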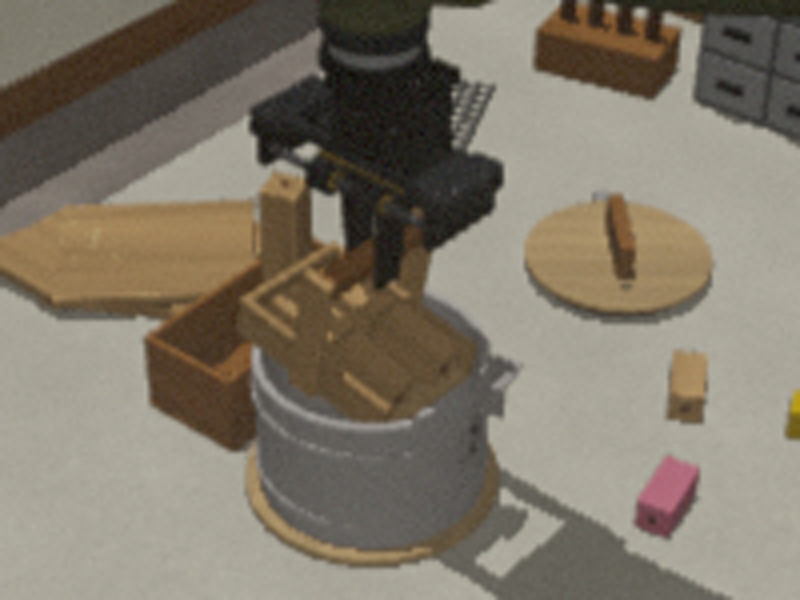

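```bash
python3 -m handwheel '[{"gripper":-1,"linear":[0.005,0,-0.005],"yaw":0},{"gripper":-1,"linear":[0.005,0,-0.005],"yaw":0},{"gripper":-1,"linear":[0.006,0,-0.005],"yaw":0},{"gripper":-1,"linear":[0,0,0],"yaw":0}]'
python3 -m handwheel '[{"gripper":-1,"linear":[0.007,0,-0.005],"yaw":0},{"gripper":-1,"linear":[0.007,0,-0.004],"yaw":0},{"gripper":-1,"linear":[0,0,0],"yaw":0}]';  python3 - <<'E'
from h import *
st()
snap("side","s9",(150,100,200))
E
```

```text
time_s: 15.7
tcp_pos: [0.5223, 0.0357, 0.1828]
orientation: [0.016, 0.705, -0.016, 0.709]
force: [0.0, -0.5, 5.4]
opening: 0.235
time_s: 16.0
tcp_pos: [0.5123, 0.0362, 0.1679]
orientation: [0.016, 0.706, -0.016, 0.708]
force: [-2.4, 0.1, 4.8]
opening: 0.248
t 16.0 tcp [0.5123 0.0362 0.1679] F [-2.4  0.1  4.8] open 0.248
X [ 0.003 -0.    -1.   ] Y [ 0.045  0.999 -0.   ] Z [ 0.999 -0.045  0.003] jawdeg -2.58 j [-0.03 -0.15  2.   -0.    1.29  0.01]
```

View pics/s9.png

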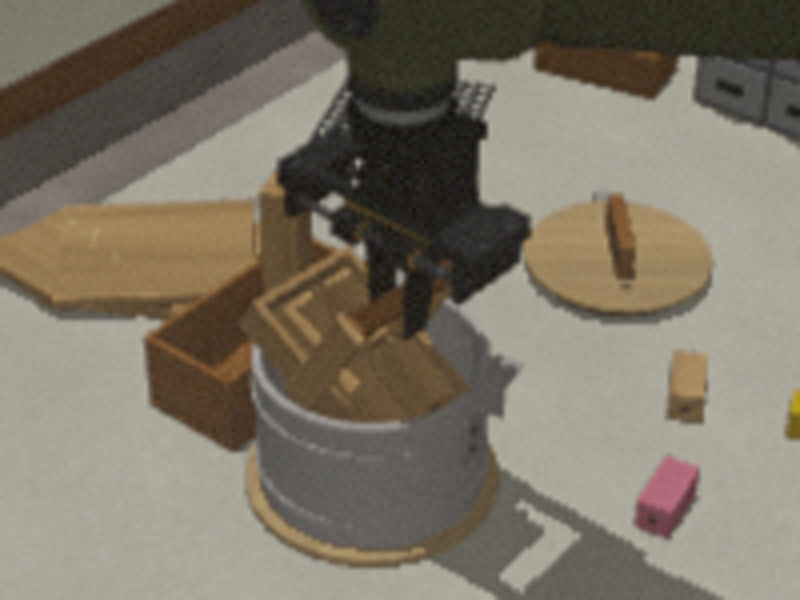

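```bash
python3 -m handwheel '[{"gripper":-1,"linear":[0.006,0,-0.004],"yaw":0},{"gripper":-1,"linear":[0.006,0,-0.003],"yaw":0},{"gripper":-1,"linear":[0.004,0,-0.002],"yaw":0},{"gripper":-1,"linear":[0,0,0],"yaw":0},{"gripper":-1,"linear":[0,0,0],"yaw":0}]';  python3 - <<'E'
from h import *
st()
snap("side","s10",(150,100,200))
E
```

```text
time_s: 16.55
tcp_pos: [0.5027, 0.0366, 0.1505]
orientation: [0.016, 0.707, -0.016, 0.707]
force: [-1.8, -0.9, 2.8]
opening: 0.254
t 16.55 tcp [0.5027 0.0366 0.1505] F [-1.8 -0.9  2.8] open 0.254
X [ 0.  0. -1.] Y [0.045 0.999 0.   ] Z [ 0.999 -0.045  0.   ] jawdeg -2.58 j [-0.03 -0.15  2.04  0.    1.26  0.01]
```

View pics/s10.png

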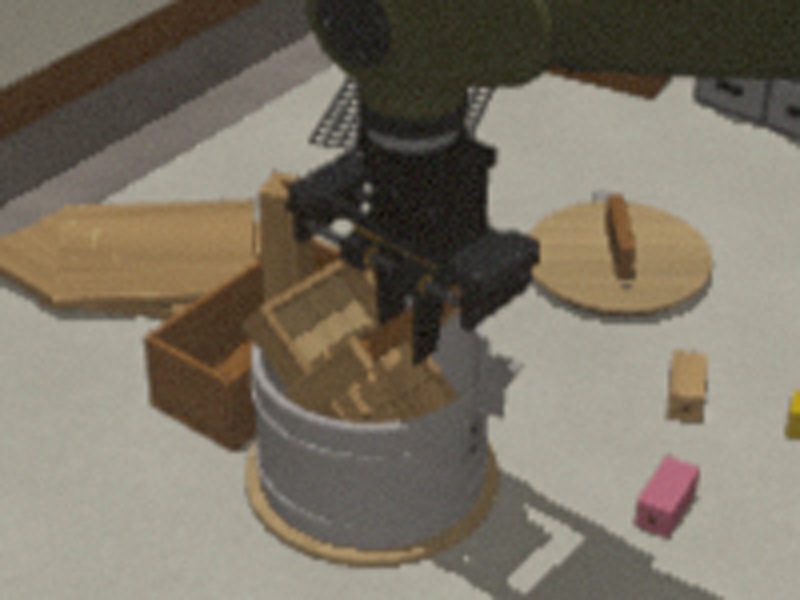

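```bash
python3 -m handwheel '[{"gripper":-1,"linear":[-0.01,0,0],"yaw":0},{"gripper":-1,"linear":[-0.01,0,0],"yaw":0},{"gripper":-1,"linear":[-0.01,0,0],"yaw":0},{"gripper":-1,"linear":[-0.01,0,0],"yaw":0},{"gripper":-1,"linear":[-0.01,0,0],"yaw":0},{"gripper":-1,"linear":[0,0,0],"yaw":0},{"gripper":-1,"linear":[0,0,0],"yaw":0}]';  python3 - <<'E'
from h import *
st()
snap("side","s11",(150,100,200))
E
```

```text
time_s: 17.3
tcp_pos: [0.5026, 0.0366, 0.2004]
orientation: [0.016, 0.707, -0.016, 0.707]
force: [0.5, 0.4, -4.0]
opening: 0.256
t 17.3 tcp [0.5026 0.0366 0.2004] F [ 0.5  0.4 -4. ] open 0.256
X [ 0. -0. -1.] Y [ 0.045  0.999 -0.   ] Z [ 0.999 -0.045  0.   ] jawdeg -2.58 j [-0.03 -0.2   1.99 -0.    1.35  0.01]
```

View pics/s11.png

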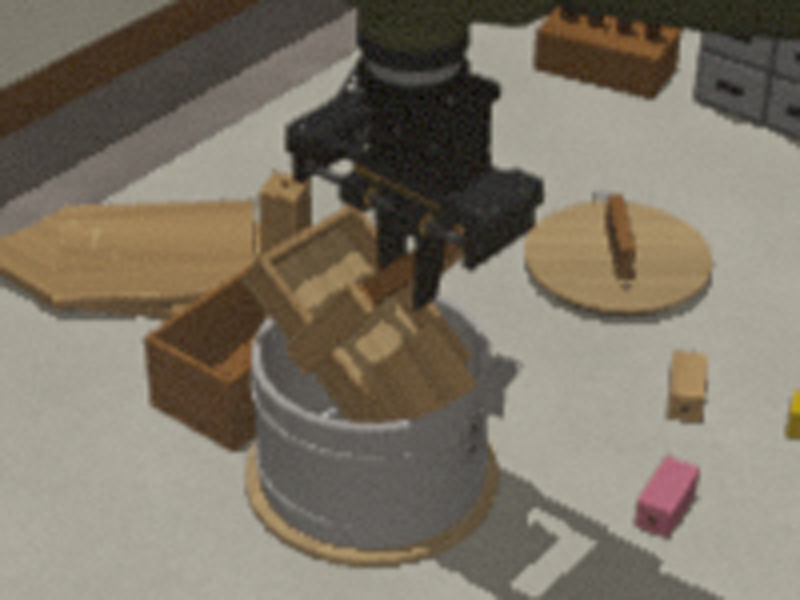

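```bash
python3 -m handwheel '[{"gripper":-1,"linear":[0,0,0],"yaw":0},{"gripper":-1,"linear":[0,0,0],"yaw":0},{"gripper":-1,"linear":[0,0,0],"yaw":0}]';python3 - <<'E'
from h import *
st()
im=arm.get_image("side")["image"][:,:,::-1]
cv2.imwrite("pics/s12.png",cv2.resize(im[145:220,205:305],(800,600),interpolation=cv2.INTER_CUBIC))
E
```

```text
time_s: 17.65
tcp_pos: [0.5023, 0.0367, 0.1997]
orientation: [0.016, 0.707, -0.016, 0.707]
force: [-0.5, -0.1, -2.3]
opening: 0.255
t 17.65 tcp [0.5023 0.0367 0.1997] F [-0.5 -0.1 -2.3] open 0.255
X [-0.001  0.    -1.   ] Y [0.045 0.999 0.   ] Z [ 0.999 -0.045 -0.001] jawdeg -2.58 j [-0.03 -0.2   1.99  0.    1.35  0.01]
```

View pics/s12.png

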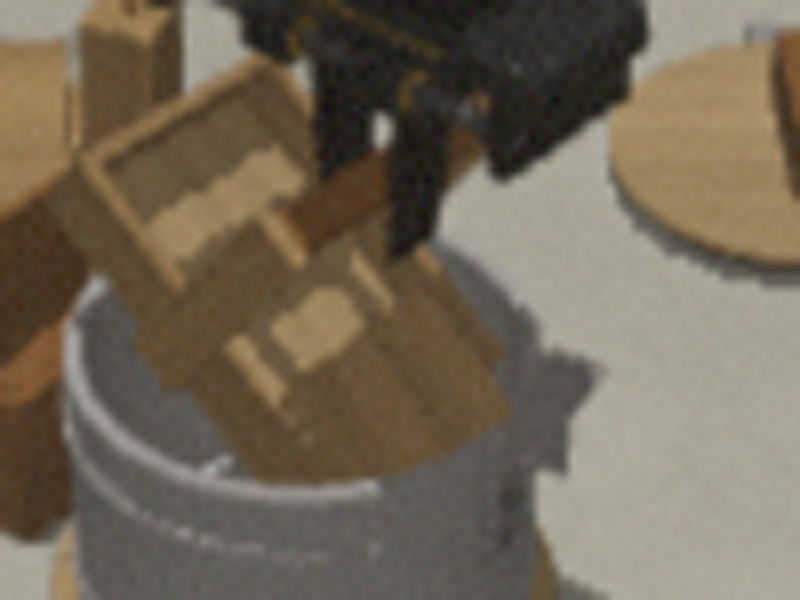

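```bash
python3 -m handwheel '[{"gripper":-1,"linear":[-0.02,0,0],"yaw":0},{"gripper":-1,"linear":[-0.025,0,0],"yaw":0},{"gripper":-1,"linear":[-0.025,0,0],"yaw":0},{"gripper":-1,"linear":[-0.02,0,0],"yaw":0},{"gripper":-1,"linear":[-0.01,0,0],"yaw":0},{"gripper":-1,"linear":[0,0.01,0],"yaw":0},{"gripper":-1,"linear":[0,0.02,-0.001],"yaw":0},{"gripper":-1,"linear":[0,0.03,-0.001],"yaw":0},{"gripper":-1,"linear":[0,0.03,-0.001],"yaw":0},{"gripper":-1,"linear":[0,0.03,-0.001],"yaw":0},{"gripper":-1,"linear":[0,0.03,-0.001],"yaw":0},{"gripper":-1,"linear":[0,0.03,-0.001],"yaw":0},{"gripper":-1,"linear":[0,0.03,-0.001],"yaw":0},{"gripper":-1,"linear":[0,0.02,0],"yaw":0},{"gripper":-1,"linear":[0,0.015,0],"yaw":0},{"gripper":-1,"linear":[0,0,0],"yaw":0}]';python3 - <<'E'
from h import *
st()
snap("side","s13",(120,100,250)); snap("top","t13",(150,100,200))
E
```

```text
time_s: 19.3
tcp_pos: [0.5058, 0.2832, 0.2984]
orientation: [0.015, 0.708, -0.015, 0.706]
force: [0.2, -0.4, -1.5]
opening: 0.252
t 19.3 tcp [0.5058 0.2832 0.2984] F [ 0.2 -0.4 -1.5] open 0.252
X [-0.003 -0.001 -1.   ] Y [ 0.043  0.999 -0.001] Z [ 0.999 -0.043 -0.003] jawdeg -2.44 j [ 0.42 -0.07  1.71  0.    1.51  0.46]
```

View pics/s13.png

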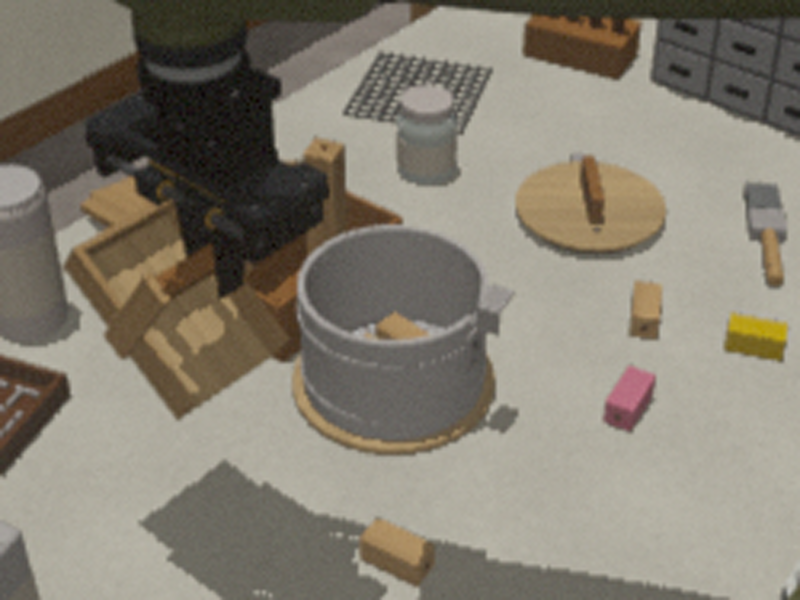

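View pics/t13.png

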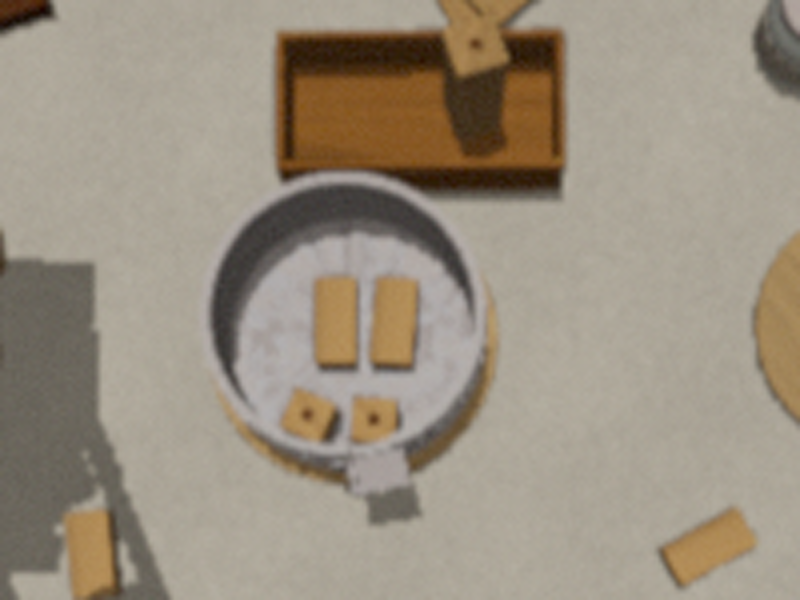

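```bash
python3 -m handwheel '[{"gripper":-1,"linear":[0.01,0,0],"yaw":0},{"gripper":-1,"linear":[0.02,0,0],"yaw":0},{"gripper":-1,"linear":[0.025,0,0],"yaw":0},{"gripper":-1,"linear":[0.03,0,0],"yaw":0},{"gripper":-1,"linear":[0.03,0,0],"yaw":0},{"gripper":-1,"linear":[0.025,0,0],"yaw":0},{"gripper":-1,"linear":[0.02,0,0],"yaw":0},{"gripper":-1,"linear":[0.01,0,0],"yaw":0},{"gripper":-1,"linear":[0.005,0,0],"yaw":0},{"gripper":-1,"linear":[0,0,0],"yaw":0}]';python3 - <<'E'
from h import *
st()
snap("side","s14",(120,130,200))
E
```

```text
time_s: 20.4
tcp_pos: [0.5066, 0.2812, 0.125]
orientation: [0.016, 0.707, -0.016, 0.707]
force: [0.6, -0.7, -2.0]
opening: 0.256
t 20.4 tcp [0.5066 0.2812 0.125 ] F [ 0.6 -0.7 -2. ] open 0.256
X [-0. -0. -1.] Y [ 0.046  0.999 -0.   ] Z [ 0.999 -0.046 -0.   ] jawdeg -2.62 j [ 0.41  0.04  1.89 -0.    1.21  0.46]
```

View pics/s14.png

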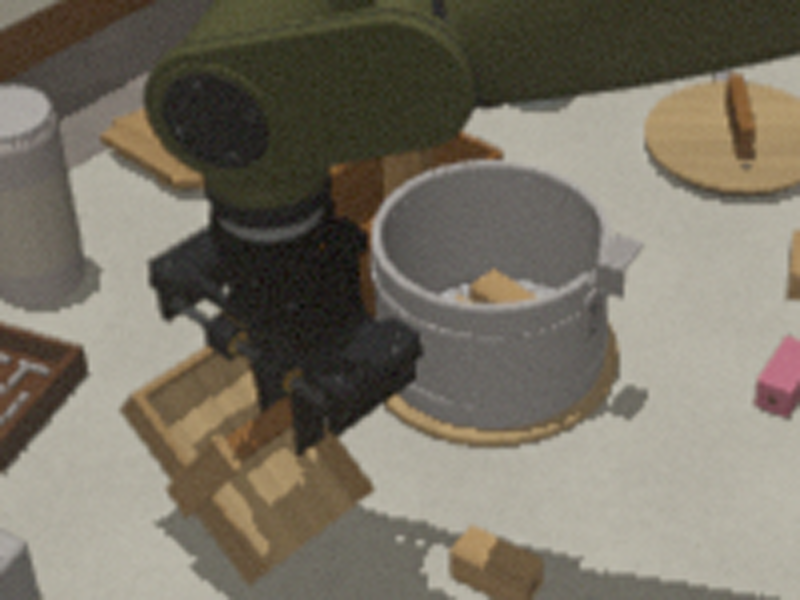

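```bash
python3 -m handwheel '[{"gripper":-1,"linear":[0.008,0,0],"yaw":0},{"gripper":-1,"linear":[0.006,0,0],"yaw":0},{"gripper":-1,"linear":[0,0,0],"yaw":0}]';python3 -m handwheel '[{"gripper":-1,"linear":[0.004,0,0],"yaw":0},{"gripper":-1,"linear":[0,0,0],"yaw":0}]';python3 -m handwheel '[{"gripper":-1,"linear":[0.004,0,0],"yaw":0},{"gripper":-1,"linear":[0,0,0],"yaw":0}]'
```

```text
time_s: 20.75
tcp_pos: [0.5059, 0.2815, 0.1101]
orientation: [0.016, 0.707, -0.016, 0.706]
force: [-0.8, -0.5, -1.7]
opening: 0.257
time_s: 20.95
tcp_pos: [0.5063, 0.2816, 0.1066]
orientation: [0.016, 0.707, -0.016, 0.707]
force: [0.6, -0.4, -3.5]
opening: 0.254
time_s: 21.15
tcp_pos: [0.5063, 0.2816, 0.1026]
orientation: [0.016, 0.707, -0.016, 0.707]
force: [-0.1, -0.8, -2.1]
opening: 0.257
```

```bash
python3 -m handwheel '[{"gripper":-1,"linear":[0.003,0,0],"yaw":0},{"gripper":-1,"linear":[0,0,0],"yaw":0}]';python3 -m handwheel '[{"gripper":-1,"linear":[0.003,0,0],"yaw":0},{"gripper":-1,"linear":[0,0,0],"yaw":0}]';python3 - <<'E'
from h import *
snap("side","s15",(120,130,200))
E
```

```text
time_s: 21.35
tcp_pos: [0.507, 0.282, 0.1006]
orientation: [0.016, 0.707, -0.016, 0.707]
force: [0.1, 0.5, 0.8]
opening: 0.255
time_s: 21.55
tcp_pos: [0.5086, 0.2827, 0.1]
orientation: [0.017, 0.705, -0.015, 0.709]
force: [-0.3, 0.3, 5.7]
opening: 0.254
```

View pics/s15.png

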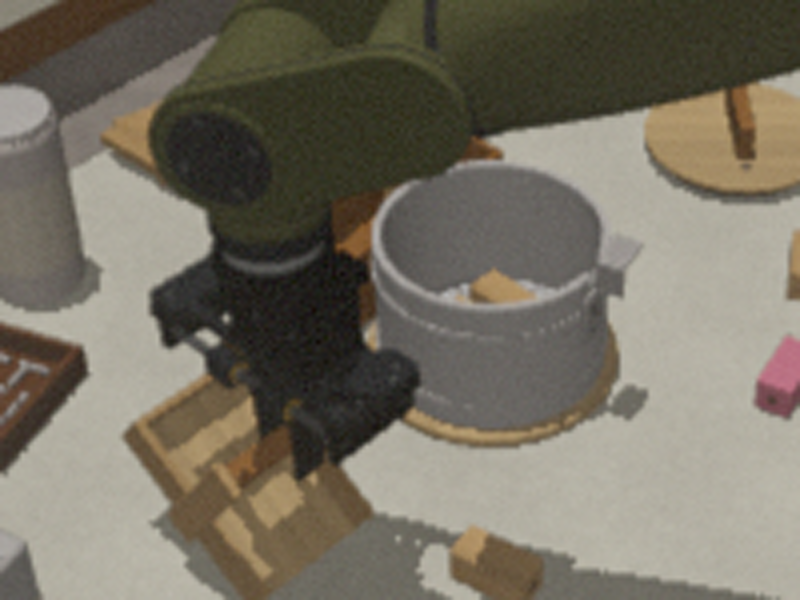

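```bash
python3 -m handwheel '[{"gripper":-0.42,"linear":[0,0,0],"yaw":0},{"gripper":-0.35,"linear":[0,0,0],"yaw":0},{"gripper":-0.33,"linear":[0,0,0],"yaw":0},{"gripper":-0.33,"linear":[0,0,0.006],"yaw":0},{"gripper":-0.33,"linear":[0,0,0.008],"yaw":0},{"gripper":-0.33,"linear":[0,0,0.008],"yaw":0},{"gripper":-0.33,"linear":[0.001,0,0.008],"yaw":0},{"gripper":-0.33,"linear":[0.002,0,0.008],"yaw":0},{"gripper":-0.33,"linear":[0,0,0],"yaw":0}]';python3 - <<'E'
from h import *
st()
snap("side","s16",(120,130,200))
E
```

```text
time_s: 22.5
tcp_pos: [0.5455, 0.2797, 0.0937]
orientation: [0.016, 0.707, -0.016, 0.707]
force: [1.3, 0.3, 0.1]
opening: 0.333
t 22.5 tcp [0.5455 0.2797 0.0937] F [1.3 0.3 0.1] open 0.333
X [-0. -0. -1.] Y [ 0.046  0.999 -0.   ] Z [ 0.999 -0.046 -0.   ] jawdeg -2.62 j [ 0.39  0.15  1.84 -0.    1.16  0.43]
```

View pics/s16.png

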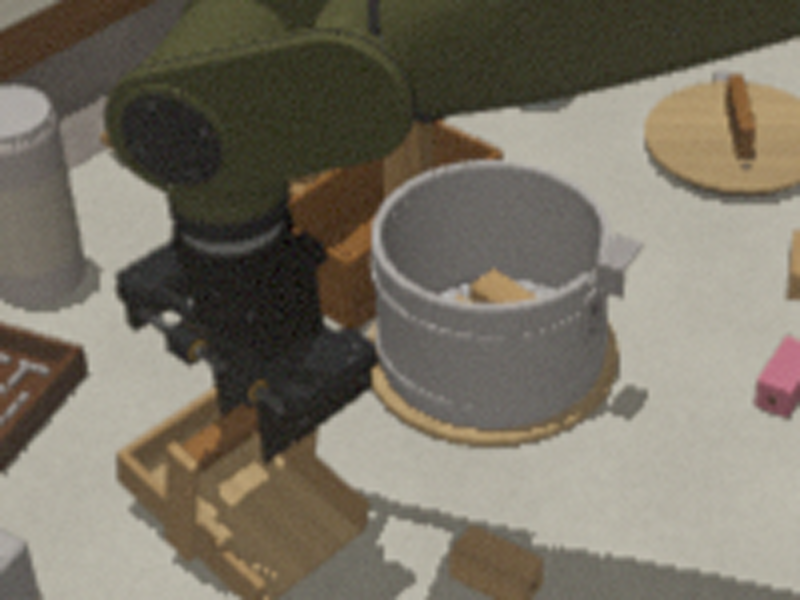

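Working as planned: the tray is lowering gently. Continue the arc.

```bash
python3 -m handwheel '[{"gripper":-0.33,"linear":[0.002,0,0.008],"yaw":0},{"gripper":-0.33,"linear":[0.003,0,0.008],"yaw":0},{"gripper":-0.33,"linear":[0.003,0,0.008],"yaw":0},{"gripper":-0.33,"linear":[0.003,0,0.008],"yaw":0},{"gripper":-0.33,"linear":[0.002,0,0.006],"yaw":0},{"gripper":-0.33,"linear":[0,0,0],"yaw":0},{"gripper":-0.33,"linear":[0,0,0],"yaw":0}]';python3 - <<'E'
from h import *
st()
snap("side","s17",(120,130,200))
E
```

```text
time_s: 23.25
tcp_pos: [0.583, 0.2782, 0.0809]
orientation: [0.016, 0.707, -0.016, 0.707]
force: [0.1, 0.2, 1.4]
opening: 0.329
t 23.25 tcp [0.583  0.2782 0.0809] F [0.1 0.2 1.4] open 0.329
X [ 0.001 -0.    -1.   ] Y [ 0.045  0.999 -0.   ] Z [ 0.999 -0.045  0.001] jawdeg -2.59 j [ 0.36  0.23  1.77 -0.    1.15  0.41]
```

View pics/s17.png

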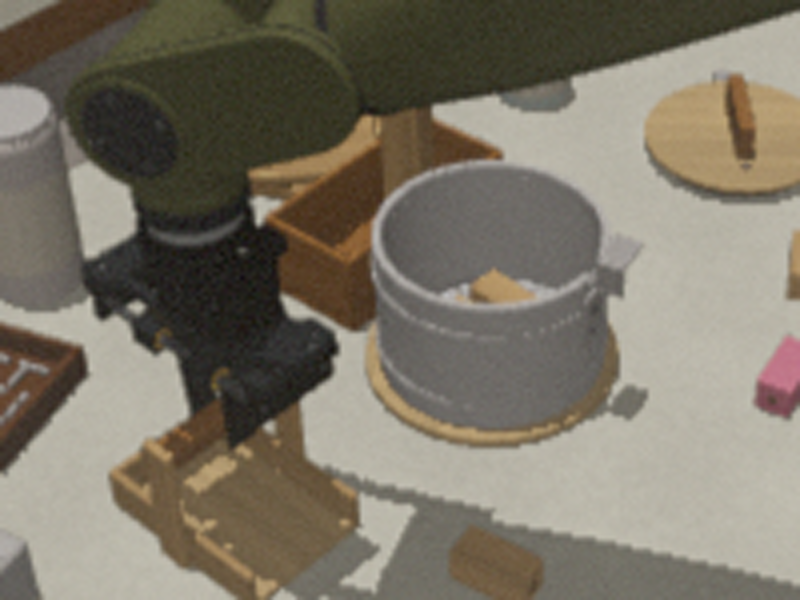

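```bash
python3 -m handwheel '[{"gripper":0,"linear":[0,0,0],"yaw":0},{"gripper":0.3,"linear":[0,0,0],"yaw":0},{"gripper":1,"linear":[0,0,0],"yaw":0},{"gripper":1,"linear":[0,0,0],"yaw":0},{"gripper":1,"linear":[-0.02,0,0],"yaw":0},{"gripper":1,"linear":[-0.03,0,0],"yaw":0},{"gripper":1,"linear":[-0.04,0,0],"yaw":0},{"gripper":1,"linear":[-0.04,0,0],"yaw":0},{"gripper":1,"linear":[0,0,0],"yaw":0}]';python3 - <<'E'
from h import *
st()
snap("side","s18",(120,130,200)); snap("top","t18",(100,90,240))
E
```

```text
time_s: 24.2
tcp_pos: [0.586, 0.2797, 0.2197]
orientation: [0.018, 0.703, -0.014, 0.711]
force: [0.4, 1.7, 0.4]
opening: 0.987
t 24.2 tcp [0.586  0.2797 0.2197] F [0.4 1.7 0.4] open 0.987
X [ 0.013  0.005 -1.   ] Y [0.045 0.999 0.005] Z [ 0.999 -0.045  0.012] jawdeg -2.57 j [0.36 0.11 1.66 0.   1.36 0.41]
```

View pics/s18.png

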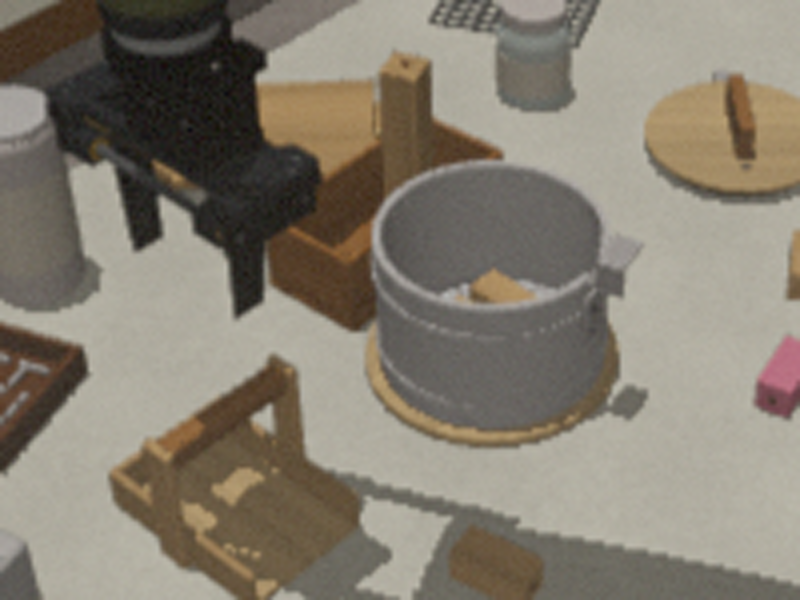

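View pics/t18.png

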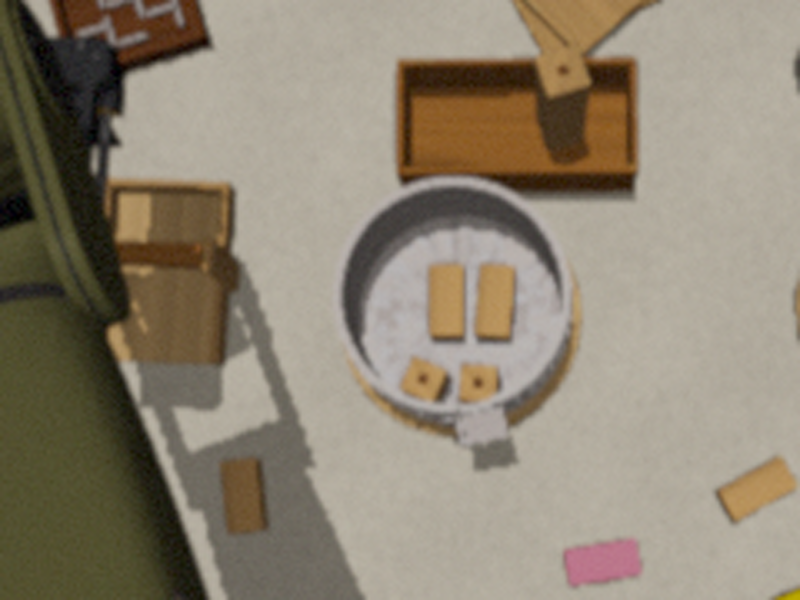

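```bash
python3 - <<'E'
from h import *
T=lambda x,y:(100+x*.3,90+y*.3)
for l,c,z in [("free",(397,295),.029),("f1",(447,301),.044),("f2",(496,301),.044),("u1",(423,379),.074),("u2",(478,382),.074),("b5",(242,494),.03)]: print(l,onz("top",*T(*c),z).round(4))
# rim fit: mask grey rim in the full top
im=cv2.imread("pics/t18_full.png")
plan([.389,.21,.12],96)
E
```

```text
free [0.5512 0.0868 0.029 ]
f1 [0.5437 0.0446 0.044 ]
f2 [0.5434 0.0047 0.044 ]
u1 [0.477  0.0616 0.074 ]
u2 [0.4744 0.0182 0.074 ]
b5 [0.3886 0.2116 0.03  ]
t 24.3 tcp [0.5833 0.2786 0.213 ] F [ 0.7 -0.3 -0.1] open 0.998
X [ 0.003  0.001 -1.   ] Y [0.045 0.999 0.001] Z [ 0.999 -0.045  0.003] jawdeg -2.58 j [ 0.36  0.11  1.66 -0.    1.36  0.41]
tool shift (no yaw first) [ 0.0923 -0.0774 -0.1913] yaw about x(down): 1.4211 rad; alt -1.72
tool shift after yaw [ 0.0923 -0.2007  0.048 ]
```

```bash
python3 -m handwheel '[{"gripper":1,"linear":[0,0,0],"yaw":0.142},{"gripper":1,"linear":[0,0,0],"yaw":0.142},{"gripper":1,"linear":[0,0,0],"yaw":0.142},{"gripper":1,"linear":[0,0,0],"yaw":0.142},{"gripper":1,"linear":[0,0,0],"yaw":0.142},{"gripper":1,"linear":[0,0,0],"yaw":0.142},{"gripper":1,"linear":[0,0,0],"yaw":0.142},{"gripper":1,"linear":[0,0,0],"yaw":0.142},{"gripper":1,"linear":[0,0,0],"yaw":0.142},{"gripper":1,"linear":[0,0,0],"yaw":0.142},{"gripper":1,"linear":[0.01,-0.04,0.0096],"yaw":0},{"gripper":1,"linear":[0.02,-0.04,0.0096],"yaw":0},{"gripper":1,"linear":[0.02,-0.04,0.0096],"yaw":0},{"gripper":1,"linear":[0.02,-0.04,0.0096],"yaw":0},{"gripper":1,"linear":[0.02,-0.04,0.0096],"yaw":0},{"gripper":1,"linear":[0,0,0],"yaw":0}]';python3 - <<'E'
from h import *
plan([.389,.211,.006],96)
snap("side","s19",(170,200,150)); 
E
```

```text
time_s: 25.9
tcp_pos: [0.3787, 0.2058, 0.1117]
orientation: [0.467, 0.529, -0.478, 0.523]
force: [0.5, -1.3, -1.1]
opening: 1.001
t 25.9 tcp [0.3787 0.2058 0.1117] F [ 0.5 -1.3 -1.1] open 1.001
X [-0.017 -0.006 -1.   ] Y [ 0.994  0.106 -0.017] Z [ 0.106 -0.994  0.005] jawdeg -83.9 j [ 0.37 -0.28  2.21  0.    1.23  1.84]
tool shift (no yaw first) [ 0.1055  0.0126 -0.0046] yaw about x(down): 0.0017 rad; alt -3.14
tool shift after yaw [ 0.1055  0.0126 -0.0046]
```

View pics/s19.png

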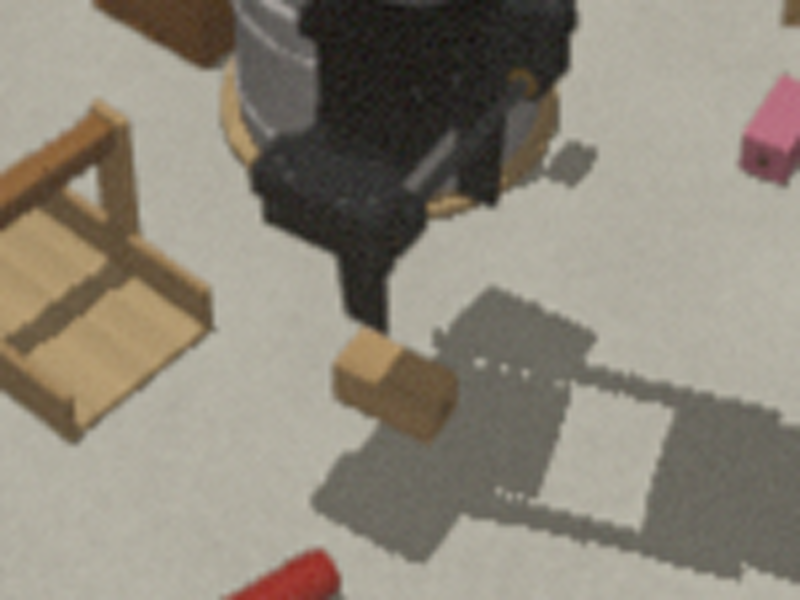

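```bash
python3 -m handwheel '[{"gripper":1,"linear":[0.02,0.005,-0.0023],"yaw":0},{"gripper":1,"linear":[0.02,0.005,-0.0023],"yaw":0},{"gripper":1,"linear":[0.02,0,0],"yaw":0},{"gripper":1,"linear":[0.02,0,0],"yaw":0},{"gripper":1,"linear":[0.015,0,0],"yaw":0},{"gripper":1,"linear":[0.01,0,0],"yaw":0},{"gripper":1,"linear":[0,0,0],"yaw":0},{"gripper":-1,"linear":[0,0,0],"yaw":0},{"gripper":-1,"linear":[0,0,0],"yaw":0},{"gripper":-1,"linear":[0,0,0],"yaw":0},{"gripper":-1,"linear":[0,0,0],"yaw":0},{"gripper":-1,"linear":[0,0,0],"yaw":0},{"gripper":-1,"linear":[0,0,0],"yaw":0},{"gripper":-1,"linear":[0,0,0],"yaw":0},{"gripper":-1,"linear":[0,0,0],"yaw":0},{"gripper":-1,"linear":[-0.03,0,0],"yaw":0},{"gripper":-1,"linear":[-0.04,0,0],"yaw":0},{"gripper":-1,"linear":[-0.04,0,0],"yaw":0},{"gripper":-1,"linear":[-0.04,0,0],"yaw":0},{"gripper":-1,"linear":[-0.03,0,0],"yaw":0}]';python3 - <<'E'
from h import *
plan([.545,.082,.06],90)
snap("side","s20",(150,140,200)); 
E
```

```text
time_s: 27.95
tcp_pos: [0.3988, 0.2153, 0.1991]
orientation: [0.474, 0.525, -0.472, 0.526]
force: [0.4, -0.3, 0.3]
opening: 0.011
t 27.95 tcp [0.3988 0.2153 0.1991] F [ 0.4 -0.3  0.3] open 0.011
X [ 0.003  0.001 -1.   ] Y [0.994 0.106 0.003] Z [ 0.106 -0.994 -0.001] jawdeg -83.94 j [ 0.38 -0.32  2.09 -0.    1.37  1.84]
tool shift (no yaw first) [0.1394 0.1309 0.1481] yaw about x(down): 0.1058 rad; alt -3.036
tool shift after yaw [0.1394 0.1458 0.1335]
```

View pics/s20.png

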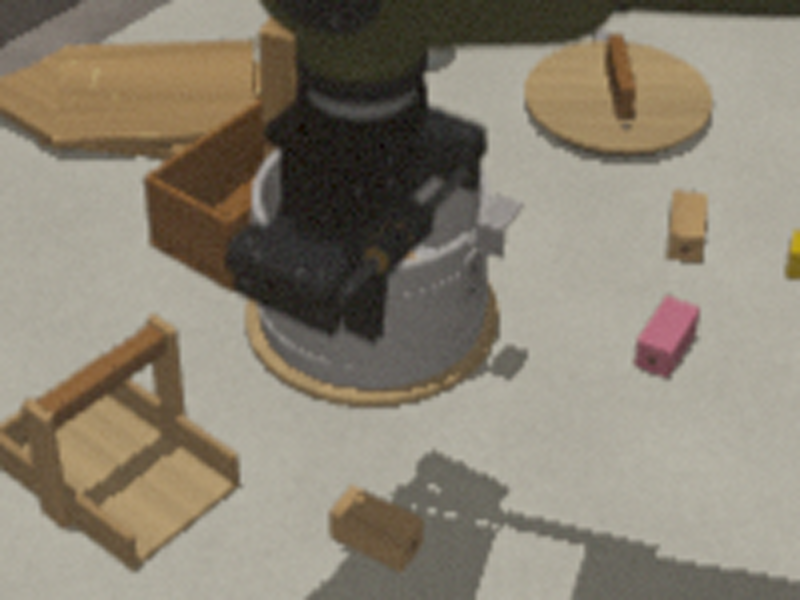

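```bash
python3 -m handwheel '[{"gripper":1,"linear":[0,-0.01,0],"yaw":0},{"gripper":1,"linear":[0,0,0.004],"yaw":0},{"gripper":1,"linear":[0.04,0,0],"yaw":0},{"gripper":1,"linear":[0.04,0,0],"yaw":0},{"gripper":1,"linear":[0.04,0,0],"yaw":0},{"gripper":1,"linear":[0.02,0,0],"yaw":0},{"gripper":1,"linear":[0.01,0,0],"yaw":0},{"gripper":1,"linear":[0,0,0],"yaw":0},{"gripper":1,"linear":[0,0,0],"yaw":0},{"gripper":1,"linear":[0,0,0],"yaw":0}]';python3 - <<'E'
from h import *
plan([.389,.211,.006],96)
E
```

```text
time_s: 29.0
tcp_pos: [0.3898, 0.2105, 0.0476]
orientation: [0.474, 0.525, -0.472, 0.526]
force: [0.1, 0.0, -0.6]
opening: 0.788
t 29.0 tcp [0.3898 0.2105 0.0476] F [ 0.1  0.  -0.6] open 0.788
X [ 0.003  0.001 -1.   ] Y [0.994 0.106 0.003] Z [ 0.106 -0.994 -0.001] jawdeg -83.94 j [ 0.37 -0.18  2.24 -0.    1.07  1.84]
tool shift (no yaw first) [ 0.0416 -0.0008 -0.0006] yaw about x(down): 0.0011 rad; alt -3.14
tool shift after yaw [ 0.0416 -0.0008 -0.0006]
```

```bash
python3 -m handwheel '[{"gripper":1,"linear":[0.015,-0.0004,-0.0006],"yaw":0},{"gripper":1,"linear":[0.015,0,0],"yaw":0},{"gripper":1,"linear":[0.011,0,0],"yaw":0},{"gripper":1,"linear":[0,0,0],"yaw":0},{"gripper":1,"linear":[0,0,0],"yaw":0}]'; python3 -m handwheel '[{"gripper":-1,"linear":[0,0,0],"yaw":0},{"gripper":-1,"linear":[0,0,0],"yaw":0},{"gripper":-1,"linear":[0,0,0],"yaw":0},{"gripper":-1,"linear":[0,0,0],"yaw":0},{"gripper":-1,"linear":[0,0,0],"yaw":0},{"gripper":-1,"linear":[0,0,0],"yaw":0},{"gripper":-1,"linear":[0,0,0],"yaw":0},{"gripper":-1,"linear":[0,0,0],"yaw":0},{"gripper":-1,"linear":[0,0,0],"yaw":0},{"gripper":-1,"linear":[0,0,0],"yaw":0}]'
```

```text
time_s: 29.5
tcp_pos: [0.3886, 0.2108, 0.0057]
orientation: [0.473, 0.526, -0.473, 0.526]
force: [0.5, 0.8, -0.0]
opening: 1.0
time_s: 30.5
tcp_pos: [0.3882, 0.2106, 0.0052]
orientation: [0.473, 0.526, -0.473, 0.526]
force: [-0.4, -0.6, -0.3]
opening: 0.316
```

```bash
python3 -m handwheel '[{"gripper":-1,"linear":[-0.03,0,0],"yaw":0},{"gripper":-1,"linear":[-0.04,0,0],"yaw":0},{"gripper":-1,"linear":[-0.04,0,0],"yaw":0},{"gripper":-1,"linear":[-0.04,0,0],"yaw":0},{"gripper":-1,"linear":[-0.03,0,0],"yaw":0},{"gripper":-1,"linear":[-0.01,0,0],"yaw":0.1058},{"gripper":-1,"linear":[0,0.03,0.024],"yaw":0},{"gripper":-1,"linear":[0,0.032,0.026],"yaw":0},{"gripper":-1,"linear":[0,0.032,0.026],"yaw":0},{"gripper":-1,"linear":[0,0.032,0.026],"yaw":0},{"gripper":-1,"linear":[0,0.03,0.026],"yaw":0},{"gripper":-1,"linear":[0,0,0],"yaw":0},{"gripper":-1,"linear":[0,0,0],"yaw":0}]'; python3 - <<'E'
from h import *
plan([.545,.082,.058],90)
snap("side","s21",(150,100,200))
im=cv2.imread("pics/t18_full.png")
for r,z in((.09,.13),(.084,.13)):
    for a in np.arange(0,360,5):
        u,v=proj("top",[.536+r*np.cos(np.radians(a)),.035+r*np.sin(np.radians(a)),z]); im[int(round(v)),int(round(u))]=(0,0,255)
cv2.imwrite("pics/ov.png",cv2.resize(im[130:230,190:290],(600,600),interpolation=cv2.INTER_NEAREST))
E
```

```text
time_s: 31.8
tcp_pos: [0.5441, 0.0821, 0.1945]
orientation: [-0.5, -0.5, 0.501, -0.499]
force: [0.5, -0.1, -0.7]
opening: 0.314
t 31.8 tcp [0.5441 0.0821 0.1945] F [ 0.5 -0.1 -0.7] open 0.314
X [-0.002  0.    -1.   ] Y [ 1.    -0.002 -0.002] Z [-0.002 -1.    -0.   ] jawdeg -90.09 j [ 0.05 -0.08  1.89  0.    1.33  1.62]
tool shift (no yaw first) [1.365e-01 1.100e-03 1.000e-04] yaw about x(down): -0.0015 rad; alt 3.14
tool shift after yaw [1.365e-01 1.100e-03 1.000e-04]
```

View pics/s21.png

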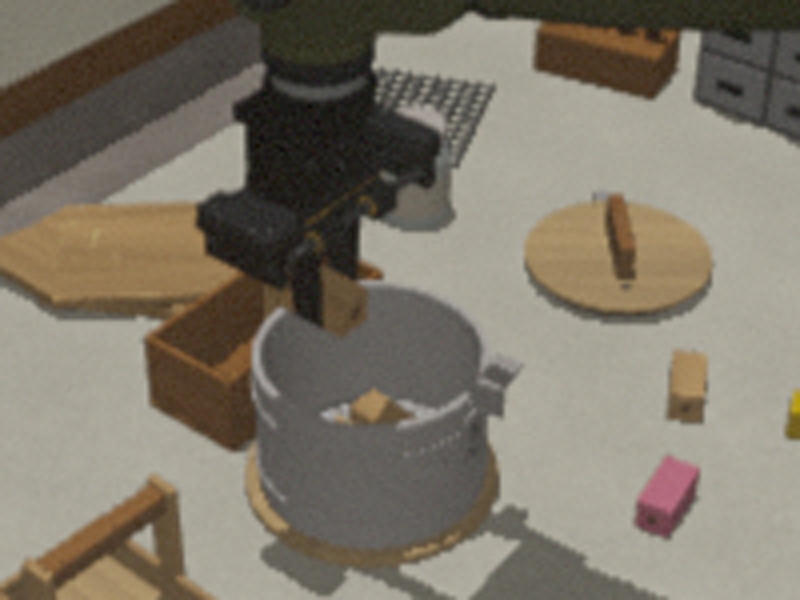

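View pics/ov.png

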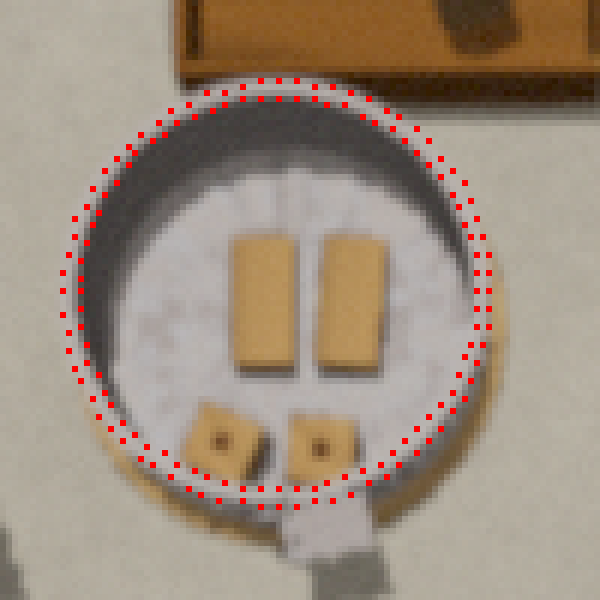

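```bash
python3 -m handwheel '[{"gripper":-1,"linear":[0.02,0,0.002],"yaw":0},{"gripper":-1,"linear":[0.03,0,0],"yaw":0},{"gripper":-1,"linear":[0.03,0,0],"yaw":0},{"gripper":-1,"linear":[0.03,0,0],"yaw":0},{"gripper":-1,"linear":[0.018,0,0],"yaw":0},{"gripper":-1,"linear":[0.006,0,0],"yaw":0},{"gripper":-1,"linear":[0,0,0],"yaw":0},{"gripper":-1,"linear":[0,0,0],"yaw":0}]'; python3 -m handwheel '[{"gripper":-0.2,"linear":[0,0,0],"yaw":0},{"gripper":-0.22,"linear":[0,0,0],"yaw":0},{"gripper":-0.22,"linear":[0,0,0],"yaw":0},{"gripper":-0.22,"linear":[0,0,0],"yaw":0},{"gripper":-0.22,"linear":[0,0,0],"yaw":0}]'
```

```text
time_s: 32.65
tcp_pos: [0.5448, 0.0811, 0.0626]
orientation: [0.5, 0.5, -0.499, 0.501]
force: [-0.5, 0.0, -0.2]
opening: 0.314
time_s: 33.15
tcp_pos: [0.5443, 0.0805, 0.0613]
orientation: [0.5, 0.5, -0.5, 0.5]
force: [0.9, 0.5, 0.8]
opening: 0.389
```

Lift out, then look at the drum and blank6.

```bash
python3 -m handwheel '[{"gripper":-0.22,"linear":[-0.03,0,0],"yaw":0},{"gripper":-0.22,"linear":[-0.04,0,0],"yaw":0},{"gripper":-0.2,"linear":[-0.04,0,0],"yaw":0},{"gripper":0,"linear":[-0.04,0,0],"yaw":0},{"gripper":1,"linear":[0,-0.02,0.04],"yaw":0},{"gripper":1,"linear":[0,-0.02,0.04],"yaw":0},{"gripper":1,"linear":[0,-0.02,0.04],"yaw":0},{"gripper":1,"linear":[0,-0.02,0.04],"yaw":0},{"gripper":1,"linear":[0,-0.02,0.04],"yaw":0},{"gripper":1,"linear":[0,0,0.02],"yaw":0},{"gripper":1,"linear":[0,0,0],"yaw":0},{"gripper":1,"linear":[0,0,0],"yaw":0}]'; python3 - <<'E'
from h import *
st()
snap("top","t22",(190,120,240));snap("side","s22",(150,100,250))
E
```

```text
time_s: 34.35
tcp_pos: [0.4441, -0.1394, 0.2111]
orientation: [0.5, 0.5, -0.5, 0.5]
force: [0.1, -0.3, 0.4]
opening: 0.998
t 34.35 tcp [ 0.4441 -0.1394  0.2111] F [ 0.1 -0.3  0.4] open 0.998
X [-0.     0.001 -1.   ] Y [ 1.    -0.001 -0.   ] Z [-0.001 -1.    -0.001] jawdeg -90.06 j [-0.42 -0.3   2.05  0.    1.39  1.15]
```

View pics/t22.png

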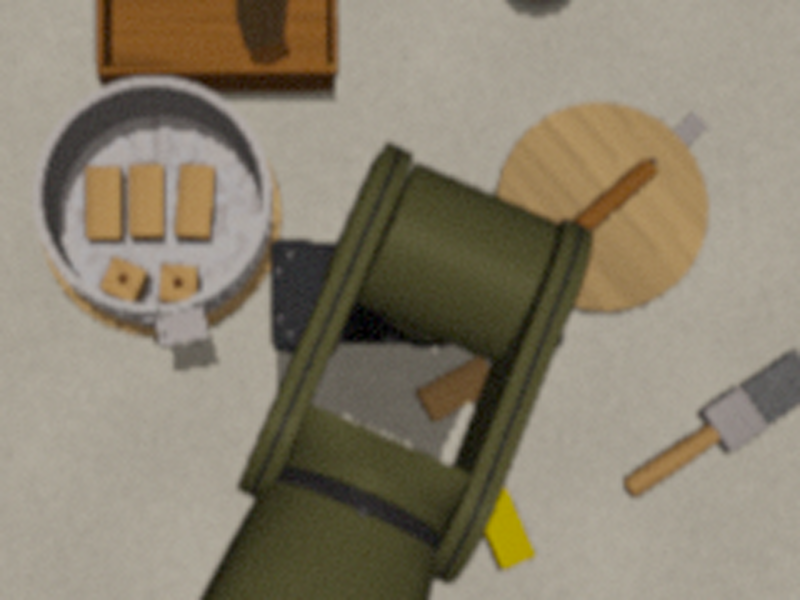

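View pics/s22.png

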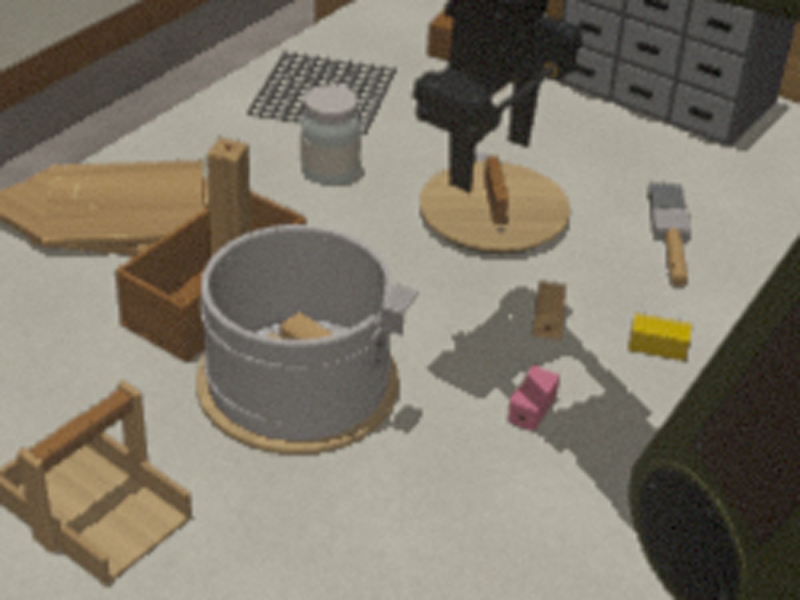

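```bash
python3 - <<'E'
from h import *
B=lambda x,y:(260+x/4,140+y/4)
for c in [(222,393),(298,348),(316,380),(241,426),(288,517),(325,505)]: print(onz("top",*B(*c),.03).round(4))
plan([.391,-.2055,.10],30.6)
E
```

```text
[ 0.3864 -0.1741  0.03  ]
[ 0.4164 -0.226   0.03  ]
[ 0.3948 -0.2375  0.03  ]
[ 0.3643 -0.1864  0.03  ]
[ 0.3039 -0.2164  0.03  ]
[ 0.3117 -0.2412  0.03  ]
t 34.45 tcp [ 0.4444 -0.1386  0.2111] F [-0.3  0.6  1.3] open 1.001
X [-0.  0. -1.] Y [ 1.     0.001 -0.   ] Z [ 0.001 -1.    -0.   ] jawdeg -89.94 j [-0.42 -0.3   2.05  0.    1.39  1.15]
tool shift (no yaw first) [ 0.111  -0.0534  0.0669] yaw about x(down): 1.0378 rad; alt -2.104
tool shift after yaw [0.111  0.0305 0.08  ]
```

```bash
python3 -m handwheel '[{"gripper":0.3,"linear":[0,0,0],"yaw":0.13},{"gripper":0.3,"linear":[0,0,0],"yaw":0.13},{"gripper":0.3,"linear":[0,0,0],"yaw":0.13},{"gripper":0.3,"linear":[0,0,0],"yaw":0.13},{"gripper":0.3,"linear":[0,0,0],"yaw":0.13},{"gripper":0.3,"linear":[0,0,0],"yaw":0.13},{"gripper":0.3,"linear":[0,0,0],"yaw":0.13},{"gripper":0.3,"linear":[0,0,0],"yaw":0.13},{"gripper":0.3,"linear":[0.03,0.01,0.026],"yaw":0},{"gripper":0.3,"linear":[0.03,0.01,0.027],"yaw":0},{"gripper":0.3,"linear":[0.03,0.0105,0.027],"yaw":0},{"gripper":0.3,"linear":[0.02,0,0],"yaw":0},{"gripper":0.3,"linear":[0,0,0],"yaw":0},{"gripper":0.3,"linear":[0,0,0],"yaw":0}]'; python3 - <<'E'
from h import *
plan([.3905,-.206,.006],30.4)
snap("side","s23",(200,130,200))
E
```

```text
time_s: 35.85
tcp_pos: [0.3911, -0.2055, 0.1014]
orientation: [-0.682, -0.186, 0.682, -0.186]
force: [1.0, 0.0, 0.7]
opening: 0.649
t 35.85 tcp [ 0.3911 -0.2055  0.1014] F [1.  0.  0.7] open 0.649
X [-0.  0. -1.] Y [ 0.508 -0.862 -0.   ] Z [-0.862 -0.508 -0.   ] jawdeg -149.5 j [-0.61 -0.26  2.21  0.    1.19  2.  ]
tool shift (no yaw first) [0.0954 0.0002 0.0008] yaw about x(down): 0.0018 rad; alt -3.14
tool shift after yaw [0.0954 0.0002 0.0008]
```

View pics/s23.png

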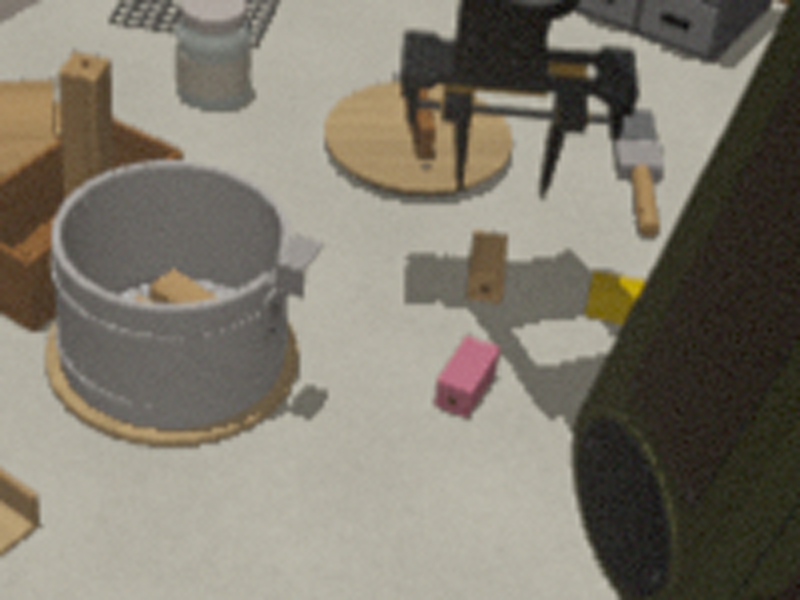

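```bash
python3 -m handwheel '[{"gripper":0.3,"linear":[0.03,0,0.0005],"yaw":0},{"gripper":0.3,"linear":[0.03,0,0.0003],"yaw":0},{"gripper":0.3,"linear":[0.02,0,0],"yaw":0},{"gripper":0.3,"linear":[0.015,0,0],"yaw":0},{"gripper":0.3,"linear":[0,0,0],"yaw":0},{"gripper":-1,"linear":[0,0,0],"yaw":0},{"gripper":-1,"linear":[0,0,0],"yaw":0},{"gripper":-1,"linear":[0,0,0],"yaw":0},{"gripper":-1,"linear":[0,0,0],"yaw":0},{"gripper":-1,"linear":[0,0,0],"yaw":0},{"gripper":-1,"linear":[0,0,0],"yaw":0},{"gripper":-1,"linear":[0,0,0],"yaw":0}]'; python3 - <<'E'
from h import *
plan([.3905,-.206,.206],-90)
plan([.5437,.025,.2],-90)
E
```

```text
time_s: 37.1
tcp_pos: [0.3905, -0.2069, 0.0069]
orientation: [0.683, 0.185, -0.682, 0.186]
force: [-0.3, 1.0, 5.4]
opening: 0.314
t 37.1 tcp [ 0.3905 -0.2069  0.0069] F [-0.3  1.   5.4] open 0.314
X [ 0.001 -0.    -1.   ] Y [ 0.506 -0.862  0.001] Z [-0.862 -0.506 -0.001] jawdeg -149.59 j [-0.61 -0.11  2.27  0.    0.98  2.  ]
tool shift (no yaw first) [-0.1991 -0.0006 -0.0006] yaw about x(down): -1.0401 rad; alt 2.101
tool shift after yaw [-0.1991  0.0002 -0.0008]
t 37.1 tcp [ 0.3905 -0.2069  0.0069] F [-0.3  1.   5.4] open 0.314
X [ 0.001 -0.    -1.   ] Y [ 0.506 -0.862  0.001] Z [-0.862 -0.506 -0.001] jawdeg -149.59 j [-0.61 -0.11  2.27  0.    0.98  2.  ]
tool shift (no yaw first) [-0.1931 -0.1223 -0.2497] yaw about x(down): -1.0401 rad; alt 2.101
tool shift after yaw [-0.1931  0.1534 -0.2318]
```

```bash
python3 -m handwheel '[{"gripper":-1,"linear":[-0.02,0,0],"yaw":0},{"gripper":-1,"linear":[-0.03,0,0],"yaw":0},{"gripper":-1,"linear":[-0.04,0,0],"yaw":-0.13},{"gripper":-1,"linear":[-0.04,0,0],"yaw":-0.13},{"gripper":-1,"linear":[-0.04,0,0],"yaw":-0.13},{"gripper":-1,"linear":[-0.023,0,0],"yaw":-0.13},{"gripper":-1,"linear":[0,0,0],"yaw":-0.13},{"gripper":-1,"linear":[0,0,0],"yaw":-0.13},{"gripper":-1,"linear":[0,0,0],"yaw":-0.13},{"gripper":-1,"linear":[0,0,0],"yaw":-0.13},{"gripper":-1,"linear":[0,0.019,-0.029],"yaw":0},{"gripper":-1,"linear":[0,0.019,-0.029],"yaw":0},{"gripper":-1,"linear":[0,0.019,-0.029],"yaw":0},{"gripper":-1,"linear":[0,0.019,-0.029],"yaw":0},{"gripper":-1,"linear":[0,0.019,-0.029],"yaw":0},{"gripper":-1,"linear":[0,0.019,-0.029],"yaw":0},{"gripper":-1,"linear":[0,0.019,-0.029],"yaw":0},{"gripper":-1,"linear":[0,0.0204,-0.0288],"yaw":0},{"gripper":-1,"linear":[0,0,0],"yaw":0},{"gripper":-1,"linear":[0,0,0],"yaw":0}]'; python3 - <<'E'
from h import *
plan([.5437,.025,.052],-90)
snap("side","s24",(170,80,200))
E
```

```text
time_s: 39.1
tcp_pos: [0.5429, 0.0255, 0.1982]
orientation: [0.499, 0.501, -0.5, 0.5]
force: [-1.0, -1.5, -0.5]
opening: 0.313
t 39.1 tcp [0.5429 0.0255 0.1982] F [-1.  -1.5 -0.5] open 0.313
X [-0.002 -0.    -1.   ] Y [ 1.     0.001 -0.002] Z [ 0.001 -1.     0.   ] jawdeg -89.92 j [-0.05 -0.1   1.9  -0.    1.34  1.52]
tool shift (no yaw first) [0.1462 0.0011 0.0004] yaw about x(down): 0.0014 rad; alt -3.14
tool shift after yaw [0.1462 0.0011 0.0004]
```

View pics/s24.png

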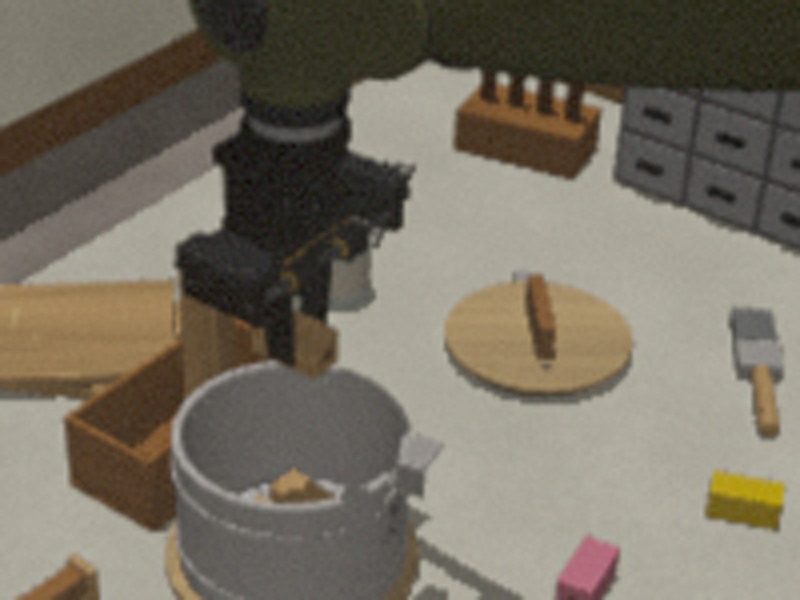

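```bash
python3 -m handwheel '[{"gripper":-1,"linear":[0.03,0,0],"yaw":0},{"gripper":-1,"linear":[0.04,0,0],"yaw":0},{"gripper":-1,"linear":[0.03,0,0],"yaw":0},{"gripper":-1,"linear":[0.02,0,0],"yaw":0},{"gripper":-1,"linear":[0.012,0,0],"yaw":0},{"gripper":-1,"linear":[0.003,0,0],"yaw":0},{"gripper":-1,"linear":[0,0,0],"yaw":0},{"gripper":-0.25,"linear":[0,0,0],"yaw":0},{"gripper":-0.25,"linear":[0,0,0],"yaw":0},{"gripper":-0.25,"linear":[0,0,0],"yaw":0},{"gripper":-0.25,"linear":[0,0,0],"yaw":0}]';python3 -m handwheel '[{"gripper":-0.25,"linear":[-0.02,0,0],"yaw":0},{"gripper":-0.25,"linear":[-0.04,0,0],"yaw":0},{"gripper":-0.25,"linear":[-0.04,0,0],"yaw":0},{"gripper":-0.25,"linear":[-0.04,0,0],"yaw":0},{"gripper":0.2,"linear":[0,-0.03,0.04],"yaw":0},{"gripper":0.2,"linear":[0,-0.03,0.04],"yaw":0},{"gripper":0.2,"linear":[0,-0.03,0.04],"yaw":0},{"gripper":0.2,"linear":[0,-0.03,0.04],"yaw":0},{"gripper":0.2,"linear":[0,-0.02,0.02],"yaw":0},{"gripper":0.2,"linear":[0,0,0],"yaw":0}]'; python3 - <<'E'
from h import *
st()
snap("top","t25",(190,120,240));snap("side","s25",(150,100,250))
E
```

```text
time_s: 40.25
tcp_pos: [0.5438, 0.0253, 0.0649]
orientation: [0.5, 0.5, -0.5, 0.5]
force: [0.6, -0.3, -0.5]
opening: 0.374
time_s: 41.25
tcp_pos: [0.4016, -0.1568, 0.2044]
orientation: [-0.501, -0.498, 0.501, -0.499]
force: [0.0, 0.3, -0.3]
opening: 0.598
t 41.25 tcp [ 0.4016 -0.1568  0.2044] F [ 0.   0.3 -0.3] open 0.598
X [ 0.    -0.001 -1.   ] Y [ 1.    -0.005  0.   ] Z [-0.005 -1.     0.001] jawdeg -90.27 j [-0.5  -0.38  2.13 -0.    1.4   1.08]
```

View pics/t25.png

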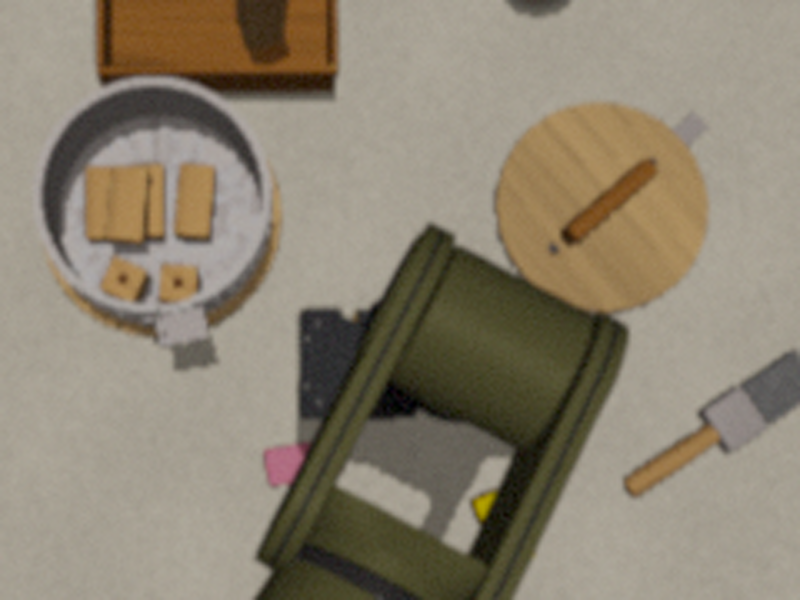

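View pics/s25.png

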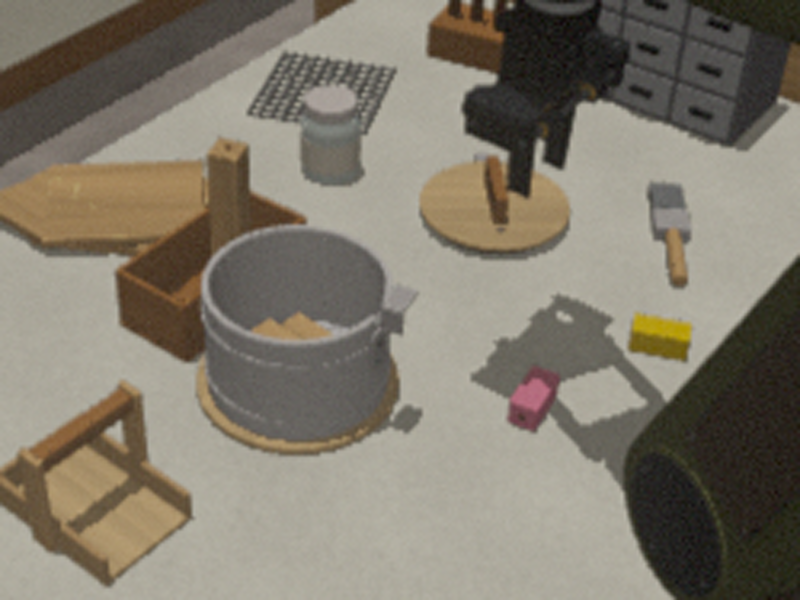

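```bash
python3 - <<'E'
from h import *
im=cv2.imread("pics/t25_full.png"); hsv=cv2.cvtColor(im,cv2.COLOR_BGR2HSV)
m=((hsv[...,1]>70)&(hsv[...,0]<30)).astype(np.uint8)
roi=np.zeros_like(m); roi[140:225,335:412]=1; m&=roi
m=cv2.morphologyEx(m,cv2.MORPH_CLOSE,np.ones((5,5),np.uint8))
cs,_=cv2.findContours(m,cv2.RETR_EXTERNAL,cv2.CHAIN_APPROX_NONE); c=max(cs,key=cv2.contourArea)
P=np.array([onz("top",u,v,.018)[:2] for u,v in c[:,0,:]])
A=np.c_[2*P,np.ones(len(P))]; s=np.linalg.lstsq(A,(P**2).sum(1),rcond=None)[0]; r=np.sqrt(s[2]+s[0]**2+s[1]**2); print("lid circ",s[:2],r, cv2.contourArea(c))
# handle: darker brown
h=((hsv[...,1]>150)&(hsv[...,2]<150)).astype(np.uint8)&roi
cs,_=cv2.findContours(h,cv2.RETR_EXTERNAL,cv2.CHAIN_APPROX_NONE); c=max(cs,key=cv2.contourArea); R=cv2.minAreaRect(c); print(R,cv2.contourArea(c))
b=cv2.boxPoints(R); W=np.array([onz("top",u,v,.052) for u,v in b]); print(W.round(4), W.mean(0).round(4))
im2=cv2.imread("pics/s25_full.png"); hs=cv2.cvtColor(im2,cv2.COLOR_BGR2HSV)
plan([.540,-.330,.16],40)
E
```

```text
lid circ [ 0.52279904 -0.31709248] 0.09694993602805531 3729.0
((372.32940673828125, 180.21763610839844), (5.965587615966797, 34.058082580566406), 49.398704528808594) 153.0
[[ 0.5165 -0.2867  0.052 ]
 [ 0.5763 -0.3582  0.052 ]
 [ 0.5638 -0.3681  0.052 ]
 [ 0.5042 -0.2967  0.052 ]] [ 0.5402 -0.3274  0.052 ]
t 41.35 tcp [ 0.4033 -0.1551  0.2045] F [ 0.4 -0.2  0.4] open 0.598
X [ 0.001 -0.    -1.   ] Y [ 1.    -0.001  0.001] Z [-0.001 -1.     0.   ] jawdeg -90.09 j [-0.49 -0.38  2.12  0.    1.4   1.08]
tool shift (no yaw first) [0.0446 0.1369 0.1747] yaw about x(down): 0.8712 rad; alt -2.27
tool shift after yaw [0.0446 0.2218 0.0078]
```

```bash
python3 - <<'E'
from h import *
im=cv2.imread("pics/top0.png"); hsv=cv2.cvtColor(im,cv2.COLOR_BGR2HSV)
m=((hsv[...,1]>70)&(hsv[...,0]<30)).astype(np.uint8)
roi=np.zeros_like(m); roi[140:225,330:412]=1; m&=roi
m=cv2.morphologyEx(m,cv2.MORPH_CLOSE,np.ones((5,5),np.uint8))
cs,_=cv2.findContours(m,cv2.RETR_EXTERNAL,cv2.CHAIN_APPROX_NONE); c=max(cs,key=cv2.contourArea)
P=np.array([onz("top",u,v,.016)[:2] for u,v in c[:,0,:]])
A=np.c_[2*P,np.ones(len(P))]; s=np.linalg.lstsq(A,(P**2).sum(1),rcond=None)[0]; r=np.sqrt(s[2]+s[0]**2+s[1]**2); print("lid circ",s[:2],r)
g=((hsv[...,1]<40)&(hsv[...,2]>150)).astype(np.uint8)
im=cv2.imread("pics/side0.png"); hsv=cv2.cvtColor(im,cv2.COLOR_BGR2HSV)
m=((hsv[...,1]>70)&(hsv[...,0]<30)).astype(np.uint8)
roi=np.zeros_like(m); roi[140:190,270:340]=1; m&=roi
m=cv2.morphologyEx(m,cv2.MORPH_CLOSE,np.ones((5,5),np.uint8))
cs,_=cv2.findContours(m,cv2.RETR_EXTERNAL,cv2.CHAIN_APPROX_NONE); c=max(cs,key=cv2.contourArea)
P=np.array([onz("side",u,v,.016)[:2] for u,v in c[:,0,:]])
A=np.c_[2*P,np.ones(len(P))]; s=np.linalg.lstsq(A,(P**2).sum(1),rcond=None)[0]; r=np.sqrt(s[2]+s[0]**2+s[1]**2); print("lid circ side",s[:2],r)
E
```

```text
lid circ [ 0.54213706 -0.32975426] 0.08645740572063562
lid circ side [ 0.54200218 -0.32901348] 0.08743028579294883
```

```bash
python3 -m handwheel '[{"gripper":0.2,"linear":[0,0,0],"yaw":-0.1417},{"gripper":0.2,"linear":[0,0,0],"yaw":-0.1417},{"gripper":0.2,"linear":[0,0,0],"yaw":-0.1417},{"gripper":0.2,"linear":[0,0,0],"yaw":-0.1417},{"gripper":0.2,"linear":[0,0,0],"yaw":-0.1417},{"gripper":0.2,"linear":[0,0,0],"yaw":-0.1417},{"gripper":0.2,"linear":[0,0,0],"yaw":-0.1417},{"gripper":0.2,"linear":[0,0,0],"yaw":-0.1417},{"gripper":0.2,"linear":[0,0,0],"yaw":-0.1417},{"gripper":0.2,"linear":[0,0,0],"yaw":-0.1417},{"gripper":0.2,"linear":[0,0,0],"yaw":-0.1417},{"gripper":0.2,"linear":[0,0,0],"yaw":-0.1417},{"gripper":0.2,"linear":[0,0,0],"yaw":-0.1417},{"gripper":0.2,"linear":[0,0,0],"yaw":-0.1417},{"gripper":0.2,"linear":[0,0,0],"yaw":-0.1417},{"gripper":0.2,"linear":[0,0,0],"yaw":-0.1417}]'; python3 - <<'E'
from h import *
plan([.5415,-.329,.12],39.8)
E
```

```text
time_s: 42.95
tcp_pos: [0.4043, -0.1537, 0.2042]
orientation: [-0.244, 0.664, 0.244, 0.664]
force: [0.2, -0.4, 0.1]
opening: 0.601
t 42.95 tcp [ 0.4043 -0.1537  0.2042] F [ 0.2 -0.4  0.1] open 0.601
X [ 0.  0. -1.] Y [-0.648  0.762  0.   ] Z [0.762 0.648 0.   ] jawdeg 40.37 j [-0.49 -0.38  2.12  0.    1.4  -1.19]
tool shift (no yaw first) [ 0.0841 -0.2225 -0.009 ] yaw about x(down): 0.01 rad; alt -3.132
tool shift after yaw [ 0.0841 -0.2225 -0.0068]
```

```bash
python3 -m handwheel '[{"gripper":0.2,"linear":[0,-0.03,-0.001],"yaw":0.01},{"gripper":0.2,"linear":[0,-0.04,-0.001],"yaw":0},{"gripper":0.2,"linear":[0.02,-0.04,-0.001],"yaw":0},{"gripper":0.2,"linear":[0.02,-0.04,-0.002],"yaw":0},{"gripper":0.2,"linear":[0.02,-0.04,-0.001],"yaw":0},{"gripper":0.2,"linear":[0.02,-0.0325,-0.001],"yaw":0},{"gripper":0.2,"linear":[0,0,0],"yaw":0},{"gripper":0.2,"linear":[0,0,0],"yaw":0},{"gripper":0.2,"linear":[0,0,0],"yaw":0}]'; python3 - <<'E'
from h import *
plan([.5415,-.329,.025],39.8)
snap("side","s26",(250,110,150)); snap("top","t26",(300,120,150))
E
```

```text
time_s: 43.85
tcp_pos: [0.5399, -0.3301, 0.125]
orientation: [-0.239, 0.665, 0.238, 0.666]
force: [0.4, 0.6, 1.2]
opening: 0.599
t 43.85 tcp [ 0.5399 -0.3301  0.125 ] F [0.4 0.6 1.2] open 0.599
X [ 0.001 -0.    -1.   ] Y [-0.635  0.773 -0.001] Z [0.773 0.635 0.   ] jawdeg 39.42 j [-0.63  0.16  1.77  0.    1.21 -1.32]
tool shift (no yaw first) [ 0.1    -0.0001  0.0019] yaw about x(down): -0.0067 rad; alt 3.135
tool shift after yaw [ 0.1    -0.0001  0.0019]
```

View pics/s26.png

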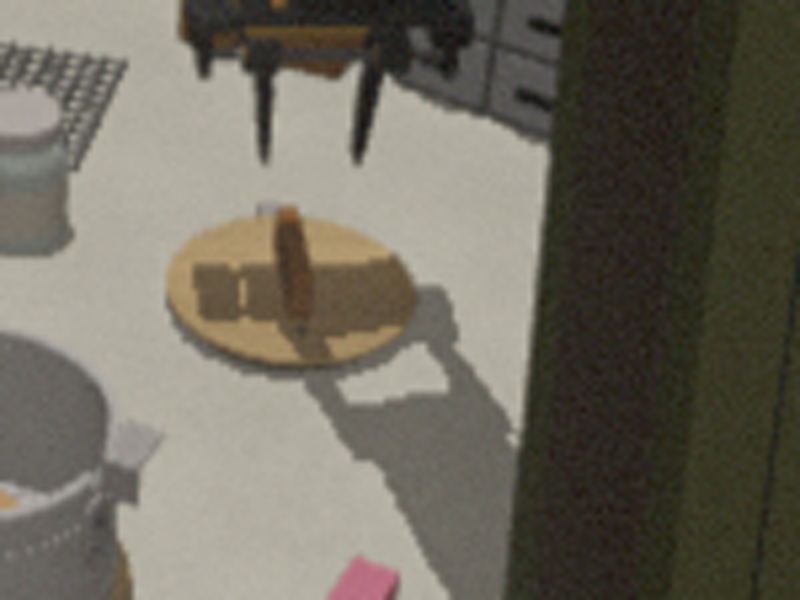

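View pics/t26.png

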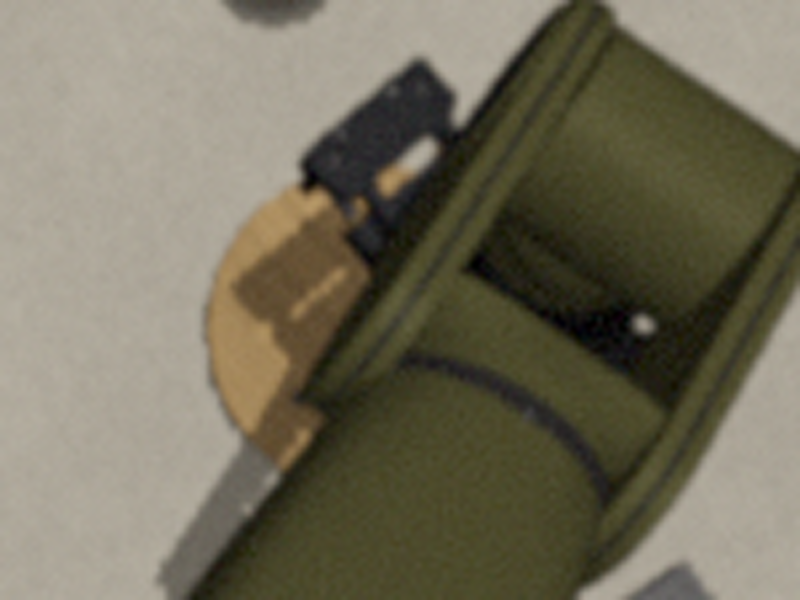

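```bash
python3 -m handwheel '[{"gripper":0.2,"linear":[0.03,0,0.001],"yaw":-0.006},{"gripper":0.2,"linear":[0.03,0,0.001],"yaw":0},{"gripper":0.2,"linear":[0.02,0,0],"yaw":0},{"gripper":0.2,"linear":[0.01,0,0],"yaw":0},{"gripper":0.2,"linear":[0.005,0,0],"yaw":0},{"gripper":0.2,"linear":[0,0,0],"yaw":0},{"gripper":0.2,"linear":[0,0,0],"yaw":0}]'
```

```text
time_s: 44.65
tcp_pos: [0.5416, -0.3305, 0.0309]
orientation: [-0.241, 0.665, 0.239, 0.666]
force: [-0.4, -0.5, -0.1]
opening: 0.6
```

```bash
python3 -m handwheel '[{"gripper":0.2,"linear":[0.004,0,0],"yaw":0},{"gripper":-1,"linear":[0,0.001,0],"yaw":0},{"gripper":-1,"linear":[0,0,0],"yaw":0},{"gripper":-1,"linear":[0,0,0],"yaw":0},{"gripper":-1,"linear":[0,0,0],"yaw":0},{"gripper":-1,"linear":[0,0,0],"yaw":0},{"gripper":-1,"linear":[0,0,0],"yaw":0},{"gripper":-1,"linear":[0,0,0],"yaw":0},{"gripper":-1,"linear":[0,0,0],"yaw":0},{"gripper":-1,"linear":[0,0,0],"yaw":0}]'; python3 - <<'E'
from h import *
st()
E
python3 -m handwheel '[{"gripper":-1,"linear":[-0.01,0,0],"yaw":0},{"gripper":-1,"linear":[-0.03,0,0],"yaw":0},{"gripper":-1,"linear":[-0.04,0,0],"yaw":0},{"gripper":-1,"linear":[-0.04,0,0],"yaw":0},{"gripper":-1,"linear":[-0.04,0,0],"yaw":0},{"gripper":-1,"linear":[-0.02,0,0],"yaw":0},{"gripper":-1,"linear":[0,0,0],"yaw":0},{"gripper":-1,"linear":[0,0,0],"yaw":0},{"gripper":-1,"linear":[0,0,0],"yaw":0}]'; python3 - <<'E'
from h import *
plan([.537,.0335,.19],-55.5)
snap("side","s27",(200,50,250)); 
E
```

```text
time_s: 45.65
tcp_pos: [0.5402, -0.3291, 0.0252]
orientation: [-0.24, 0.665, 0.24, 0.665]
force: [1.2, 2.3, 0.0]
opening: 0.167
t 45.65 tcp [ 0.5402 -0.3291  0.0252] F [1.2 2.3 0. ] open 0.167
X [ 0.  0. -1.] Y [-0.638  0.77  -0.   ] Z [0.77  0.638 0.   ] jawdeg 39.67 j [-0.63  0.27  1.82  0.    1.05 -1.32]
time_s: 46.55
tcp_pos: [0.5388, -0.3283, 0.2022]
orientation: [-0.239, 0.666, 0.241, 0.664]
force: [-0.3, 0.1, -3.1]
opening: 0.165
t 46.55 tcp [ 0.5388 -0.3283  0.2022] F [-0.3  0.1 -3.1] open 0.165
X [-0.004  0.003 -1.   ] Y [-0.638  0.77   0.005] Z [ 0.77   0.638 -0.001] jawdeg 39.67 j [-0.63  0.09  1.7  -0.    1.35 -1.32]
tool shift (no yaw first) [0.0132 0.2796 0.2296] yaw about x(down): -1.4806 rad; alt 1.661
tool shift after yaw [ 0.0132 -0.2035  0.2991]
```

View pics/s27.png

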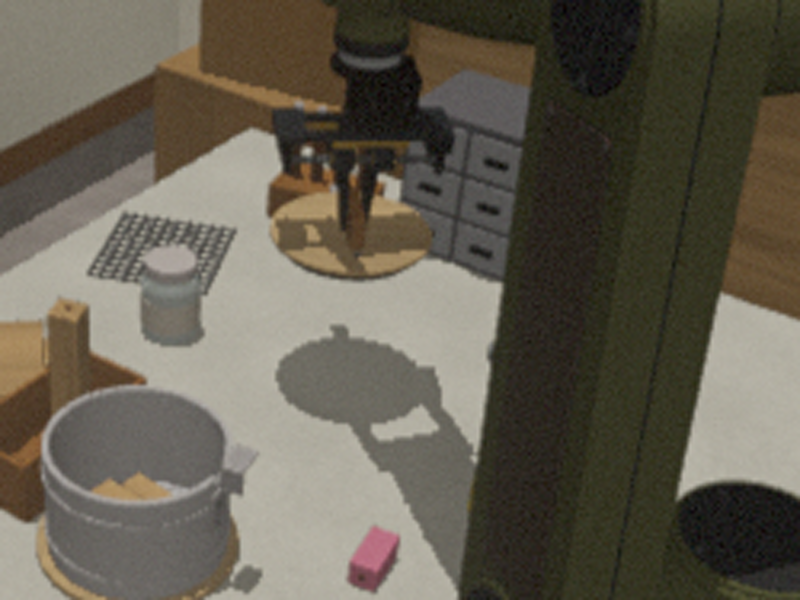

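```bash
python3 -m handwheel '[{"gripper":-1,"linear":[-0.01,0,0],"yaw":0.05},{"gripper":-1,"linear":[-0.01,0,0],"yaw":0.1},{"gripper":-1,"linear":[0,0,0],"yaw":0.1384},{"gripper":-1,"linear":[0,0,0],"yaw":0.1384},{"gripper":-1,"linear":[0,0,0],"yaw":0.1384},{"gripper":-1,"linear":[0,0,0],"yaw":0.1384},{"gripper":-1,"linear":[0,0,0],"yaw":0.1384},{"gripper":-1,"linear":[0,0,0],"yaw":0.1384},{"gripper":-1,"linear":[0,0,0],"yaw":0.1384},{"gripper":-1,"linear":[0,0,0],"yaw":0.1384},{"gripper":-1,"linear":[0,0,0],"yaw":0.1384},{"gripper":-1,"linear":[0,0,0],"yaw":0.1384},{"gripper":-1,"linear":[0,0,0],"yaw":0.08},{"gripper":-1,"linear":[0,0,0],"yaw":0.047},{"gripper":-1,"linear":[0,0,0],"yaw":0},{"gripper":-1,"linear":[0,0,0],"yaw":0}]'; python3 - <<'E'
from h import *
plan([.537,.0335,.19],-55.5)
E
```

```text
time_s: 48.2
tcp_pos: [0.5396, -0.3288, 0.2235]
orientation: [0.329, 0.627, -0.329, 0.625]
force: [-0.1, 0.3, -2.3]
opening: 0.171
t 48.2 tcp [ 0.5396 -0.3288  0.2235] F [-0.1  0.3 -2.3] open 0.171
X [-0.002  0.001 -1.   ] Y [ 0.824  0.567 -0.001] Z [ 0.567 -0.824 -0.002] jawdeg -55.44 j [-0.63  0.08  1.68 -0.    1.38  0.34]
tool shift (no yaw first) [ 0.0341  0.2034 -0.2997] yaw about x(down): 0.0011 rad; alt -3.14
tool shift after yaw [ 0.0341  0.2031 -0.3   ]
```

```bash
python3 -m handwheel '[{"gripper":-1,"linear":[0,0.01,-0.0147],"yaw":0},{"gripper":-1,"linear":[0,0.02,-0.0295],"yaw":0},{"gripper":-1,"linear":[0,0.02,-0.0295],"yaw":0},{"gripper":-1,"linear":[0,0.02,-0.0295],"yaw":0},{"gripper":-1,"linear":[0,0.02,-0.0295],"yaw":0},{"gripper":-1,"linear":[0,0.02,-0.0295],"yaw":0},{"gripper":-1,"linear":[0,0.02,-0.0295],"yaw":0},{"gripper":-1,"linear":[0,0.02,-0.0295],"yaw":0},{"gripper":-1,"linear":[0,0.02,-0.0295],"yaw":0},{"gripper":-1,"linear":[0,0.02,-0.0295],"yaw":0},{"gripper":-1,"linear":[0,0.0134,-0.0195],"yaw":0},{"gripper":-1,"linear":[0,0,0],"yaw":0},{"gripper":-1,"linear":[0,0,0],"yaw":0},{"gripper":-1,"linear":[0,0,0],"yaw":0}]'; python3 - <<'E'
from h import *
plan([.537,.0335,.19],-55.5)
snap("side","s28",(150,80,200)); snap("top","t28",(150,90,200))
E
```

```text
time_s: 49.6
tcp_pos: [0.5377, 0.0327, 0.2251]
orientation: [0.329, 0.626, -0.329, 0.626]
force: [0.1, 0.1, -2.9]
opening: 0.168
t 49.6 tcp [0.5377 0.0327 0.2251] F [ 0.1  0.1 -2.9] open 0.168
X [-0. -0. -1.] Y [ 0.824  0.566 -0.   ] Z [ 0.566 -0.824  0.   ] jawdeg -55.51 j [-0.04 -0.13  1.89 -0.    1.39  0.93]
tool shift (no yaw first) [ 0.0351 -0.0001 -0.0011] yaw about x(down): -0.0002 rad; alt 3.141
tool shift after yaw [ 0.0351 -0.0001 -0.0011]
```

View pics/s28.png

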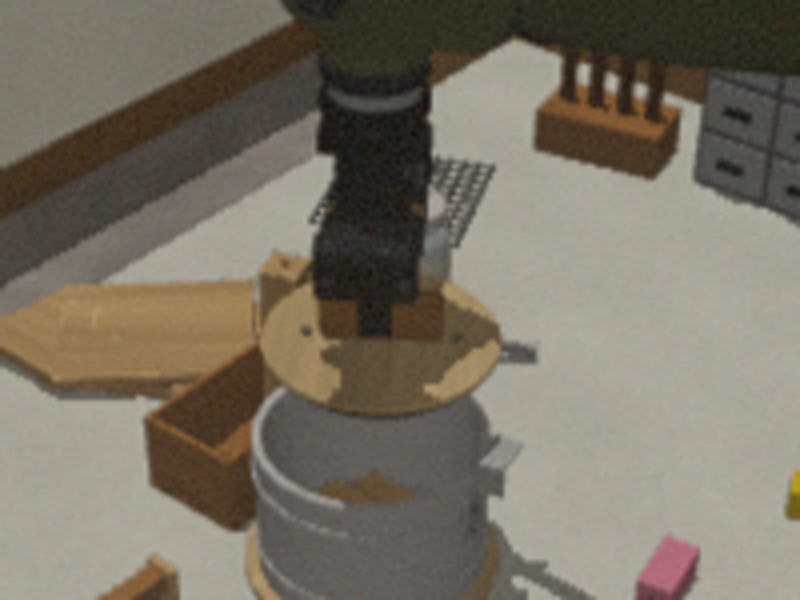

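View pics/t28.png

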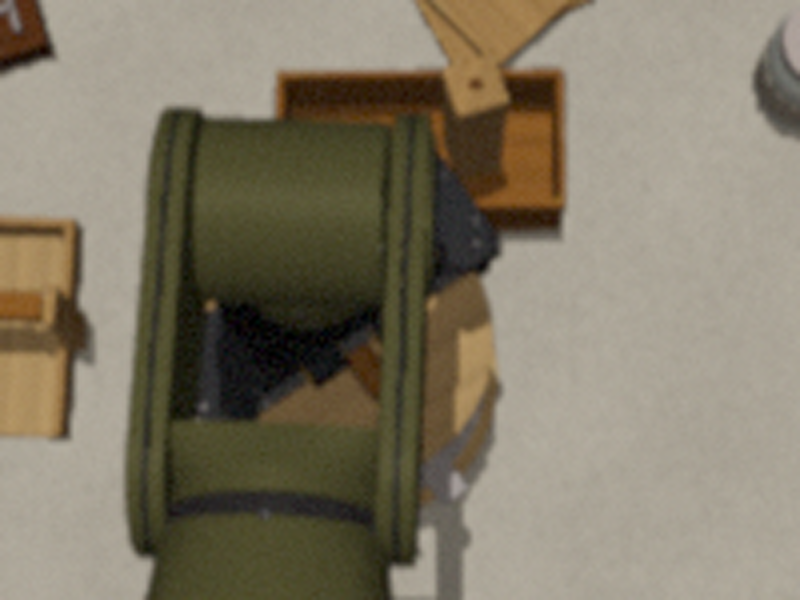

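```bash
python3 - <<'E'
from h import *
S=lambda x,y:(150+x/4,80+y/4)
for z in (.218,):
    for c in [(381.5,347)]: print(onz("side",*S(*c),z).round(4))
print("expected centre px", [(np.array(proj("side",[.5377,.0327,.218]))-[150,80])*4])
for a in (214.5,): 
    d=np.array([np.cos(np.radians(a)),np.sin(np.radians(a)),0]); print("tip px",(np.array(proj("side",np.array([.5377,.0327,.21])+.114*d))-[150,80])*4)
for ad in range(0,360,45):
    print(((np.array(proj("side",[.5377+.088*np.cos(np.radians(ad)),.0327+.088*np.sin(np.radians(ad)),.218]))-[150,80])*4).round(0),end=' ')
# drum rim extents in side
print()
for ad in range(0,360,45):
    print(((np.array(proj("side",[.537+.09*np.cos(np.radians(ad)),.0335+.09*np.sin(np.radians(ad)),.13]))-[150,80])*4).round(0),end=' ')
E
```

```text
[0.5213 0.0428 0.218 ]
expected centre px [array([372.77830207, 332.4016938 ])]
tip px [529.06076531 349.00504314]
[282. 289.] [251. 339.] [293. 389.] [385. 406.] [470. 378.] [492. 326.] [446. 280.] [361. 266.] 
[284. 383.] [254. 436.] [294. 488.] [385. 506.] [468. 476.] [490. 421.] [445. 373.] [362. 358.]
```

```bash
python3 - <<'E'
from h import *
im=cv2.imread("pics/s28_full.png"); hsv=cv2.cvtColor(im,cv2.COLOR_BGR2HSV)
m=((hsv[...,1]>70)&(hsv[...,0]<30)).astype(np.uint8)
roi=np.zeros_like(m); roi[163:186,205:285]=1; m&=roi
# left/right extents per row
L=[];Rr=[]
for v in range(163,186):
    xs=np.where(m[v])[0]
    if len(xs)>10: print(v,xs.min(),xs.max(),len(xs)); 
pts=[]
for u in range(215,276):
    vs=np.where(m[:,u])[0]
    if len(vs): pts.append((u,vs.max()+.5))
for z in(.212,.215):
    P=np.array([onz("side",u,v,z)[:2] for u,v in pts]); A=np.c_[2*P,np.ones(len(P))]; s=np.linalg.lstsq(A,(P**2).sum(1),rcond=None)[0]; print(z,s[:2],np.sqrt(s[2]+s[0]**2+s[1]**2))
E
```

```text
163 205 274 64
164 205 274 67
165 205 274 70
166 205 274 70
167 205 274 70
168 205 274 70
169 205 274 70
170 205 273 69
171 205 273 69
172 205 272 68
173 205 271 67
174 205 270 66
175 205 269 65
176 205 268 63
177 205 267 58
178 205 265 55
179 205 264 50
180 205 262 46
181 205 259 40
182 205 257 34
183 205 253 26
0.212 [0.5360388  0.03312902] 0.08830411197238756
0.215 [0.53338103 0.03636939] 0.08794417673336792
```

```bash
python3 -m handwheel '[{"gripper":-1,"linear":[0.01,0.001,0],"yaw":0},{"gripper":-1,"linear":[0.02,0,0],"yaw":0},{"gripper":-1,"linear":[0.02,0,0],"yaw":0},{"gripper":-1,"linear":[0.01,0,0],"yaw":0},{"gripper":-1,"linear":[0,0,0],"yaw":0},{"gripper":-1,"linear":[0,0,0],"yaw":0}]'; python3 -m handwheel '[{"gripper":-1,"linear":[0.005,0,0],"yaw":0},{"gripper":-1,"linear":[0,0,0],"yaw":0},{"gripper":-1,"linear":[0,0,0],"yaw":0}]';python3 -m handwheel '[{"gripper":-1,"linear":[0.004,0,0],"yaw":0},{"gripper":-1,"linear":[0,0,0],"yaw":0},{"gripper":-1,"linear":[0,0,0],"yaw":0}]';python3 - <<'E'
from h import *
snap("side","s29",(175,110,150)); 
E
```

```text
time_s: 50.3
tcp_pos: [0.539, 0.0334, 0.1654]
orientation: [0.329, 0.626, -0.329, 0.626]
force: [0.5, 0.0, -2.6]
opening: 0.17
time_s: 50.6
tcp_pos: [0.539, 0.0336, 0.1606]
orientation: [0.329, 0.626, -0.329, 0.626]
force: [0.3, -0.1, -2.8]
opening: 0.164
time_s: 50.9
tcp_pos: [0.5386, 0.0336, 0.156]
orientation: [0.329, 0.626, -0.329, 0.626]
force: [0.7, 0.8, -2.1]
opening: 0.164
```

View pics/s29.png

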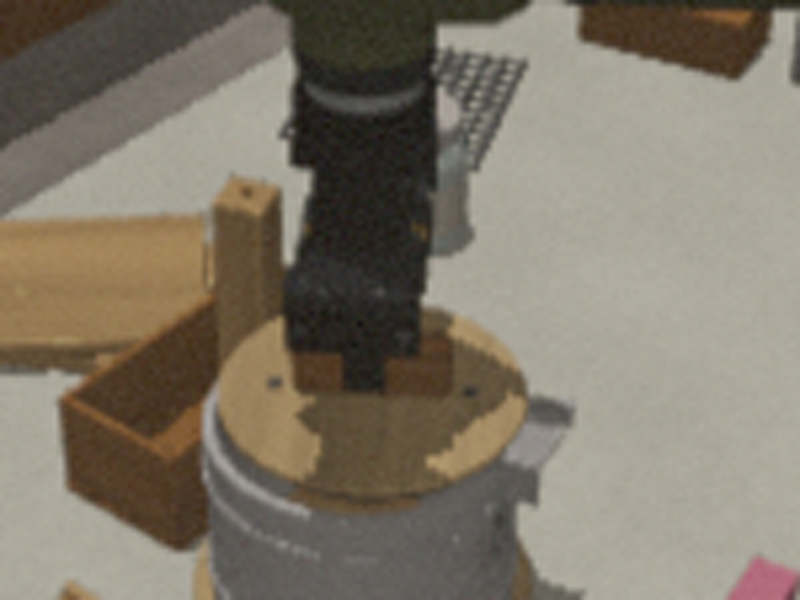

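```bash
python3 -m handwheel '[{"gripper":-1,"linear":[0.002,0,0],"yaw":0},{"gripper":-1,"linear":[0,0,0],"yaw":0}]'; python3 -m handwheel '[{"gripper":-1,"linear":[0.002,0,0],"yaw":0},{"gripper":-1,"linear":[0,0,0],"yaw":0}]';python3 -m handwheel '[{"gripper":-1,"linear":[0.002,0,0],"yaw":0},{"gripper":-1,"linear":[0,0,0],"yaw":0}]';python3 -m handwheel '[{"gripper":-1,"linear":[0.001,0,0],"yaw":0},{"gripper":-1,"linear":[0,0,0],"yaw":0}]'
```

```text
time_s: 51.15
tcp_pos: [0.5386, 0.0336, 0.1539]
orientation: [0.329, 0.626, -0.329, 0.626]
force: [-0.1, -1.4, -2.5]
opening: 0.165
time_s: 51.35
tcp_pos: [0.5385, 0.0336, 0.1518]
orientation: [0.329, 0.626, -0.329, 0.626]
force: [-0.2, -0.3, -3.2]
opening: 0.168
time_s: 51.55
tcp_pos: [0.5391, 0.0336, 0.1508]
orientation: [0.329, 0.626, -0.329, 0.626]
force: [0.4, 0.6, -0.3]
opening: 0.17
time_s: 51.75
tcp_pos: [0.5394, 0.0337, 0.1502]
orientation: [0.33, 0.625, -0.329, 0.626]
force: [0.1, 1.0, 2.8]
opening: 0.167
```

```bash
python3 -m handwheel '[{"gripper":-1,"linear":[0,0,0],"yaw":0.05},{"gripper":-1,"linear":[0,0,0],"yaw":0.05},{"gripper":-1,"linear":[0,0,0],"yaw":0.05},{"gripper":-1,"linear":[0,0,0],"yaw":0.05},{"gripper":-1,"linear":[0,0,0],"yaw":0},{"gripper":-1,"linear":[0,0,0],"yaw":0}]';python3 - <<'E'
from h import *
st()
snap("side","s30",(175,110,150)); 
E
```

```text
time_s: 52.35
tcp_pos: [0.5396, 0.033, 0.15]
orientation: [0.39, 0.589, -0.39, 0.591]
force: [2.3, -2.7, 3.0]
opening: 0.166
t 52.35 tcp [0.5396 0.033  0.15  ] F [ 2.3 -2.7  3. ] open 0.166
X [ 0.002 -0.001 -1.   ] Y [0.92  0.393 0.001] Z [ 0.393 -0.92   0.002] jawdeg -66.87 j [-0.04 -0.07  1.96 -0.    1.25  1.13]
```

View pics/s30.png

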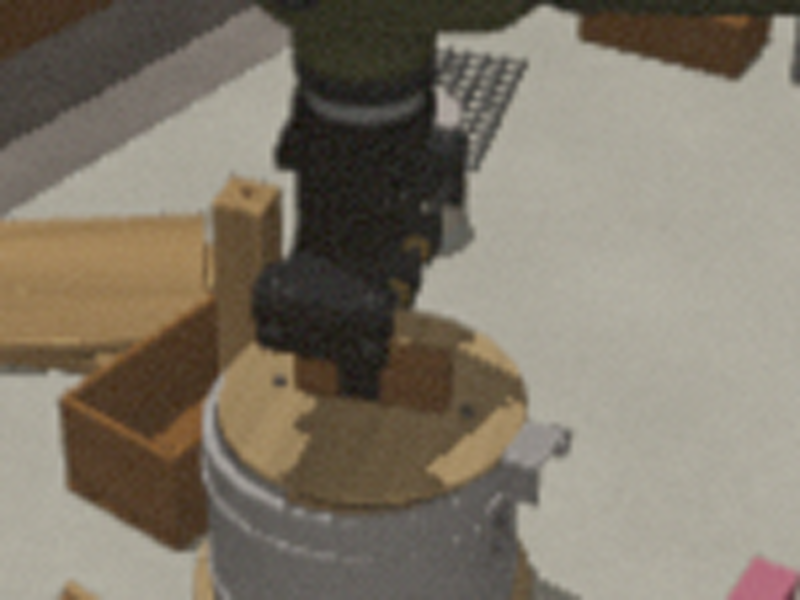

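```bash
python3 -m handwheel '[{"gripper":-1,"linear":[0.0005,0,0],"yaw":0.04},{"gripper":-1,"linear":[0.0005,0,0],"yaw":0.04},{"gripper":-1,"linear":[0,0,0],"yaw":0}]';python3 -m handwheel '[{"gripper":-1,"linear":[0.0005,0,0],"yaw":0.04},{"gripper":-1,"linear":[0,0,0],"yaw":0.04},{"gripper":-1,"linear":[0,0,0],"yaw":0}]';python3 -m handwheel '[{"gripper":-1,"linear":[0.0005,0,0],"yaw":0.03},{"gripper":-1,"linear":[0,0,0],"yaw":0.03},{"gripper":-1,"linear":[0,0,0],"yaw":0}]';python3 - <<'E'
from h import *
st()
E
```

```text
time_s: 52.7
tcp_pos: [0.5392, 0.0333, 0.1485]
orientation: [0.413, 0.573, -0.413, 0.574]
force: [2.5, -3.0, 2.3]
opening: 0.169
time_s: 53.0
tcp_pos: [0.5389, 0.0336, 0.1479]
orientation: [0.436, 0.557, -0.436, 0.557]
force: [1.4, -2.2, 3.9]
opening: 0.169
time_s: 53.3
tcp_pos: [0.5387, 0.0343, 0.1468]
orientation: [0.453, 0.544, -0.452, 0.543]
force: [1.7, 0.1, 1.5]
opening: 0.168
t 53.3 tcp [0.5387 0.0343 0.1468] F [1.7 0.1 1.5] open 0.168
X [-0.     0.002 -1.   ] Y [0.984 0.181 0.   ] Z [ 0.181 -0.984 -0.002] jawdeg -79.58 j [-0.04 -0.07  1.96  0.    1.25  1.35]
```

```bash
python3 -m handwheel '[{"gripper":-1,"linear":[0.001,0,0],"yaw":0.015},{"gripper":-1,"linear":[0,0,0],"yaw":0}]';python3 -m handwheel '[{"gripper":-1,"linear":[0.001,0,0],"yaw":0.015},{"gripper":-1,"linear":[0.001,0,0],"yaw":0}]';python3 -m handwheel '[{"gripper":-1,"linear":[0.002,0,0],"yaw":0},{"gripper":-1,"linear":[0.001,0,0],"yaw":0}]';python3 - <<'E'
from h import *
st()
snap("side","s31",(175,110,150)); 
E
```

```text
time_s: 53.5
tcp_pos: [0.5394, 0.0338, 0.1466]
orientation: [0.457, 0.54, -0.456, 0.54]
force: [2.7, -0.8, 3.3]
opening: 0.169
time_s: 53.7
tcp_pos: [0.5402, 0.0336, 0.1457]
orientation: [0.461, 0.535, -0.46, 0.538]
force: [4.0, -0.9, 9.0]
opening: 0.167
time_s: 53.9
tcp_pos: [0.5404, 0.0338, 0.1451]
orientation: [0.461, 0.536, -0.46, 0.538]
force: [-3.6, 0.6, 19.5]
opening: 0.171
t 53.9 tcp [0.5404 0.0338 0.1451] F [-3.6  0.6 19.5] open 0.171
X [ 0.004 -0.    -1.   ] Y [0.988 0.152 0.004] Z [ 0.152 -0.988  0.001] jawdeg -81.28 j [-0.04 -0.06  1.96  0.    1.24  1.38]
```

View pics/s31.png

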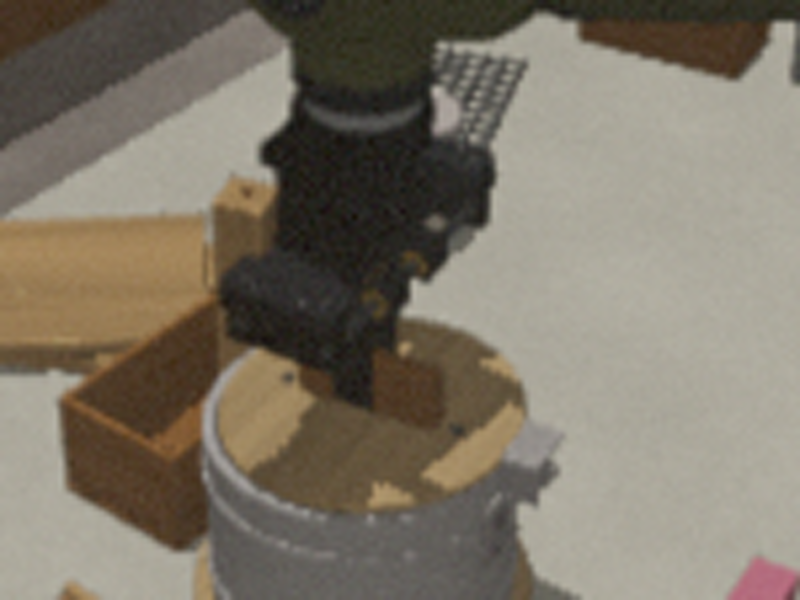

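```bash
python3 -m handwheel '[{"gripper":-1,"linear":[-0.003,0,0],"yaw":0},{"gripper":-1,"linear":[0,0,0],"yaw":0.02},{"gripper":-1,"linear":[0,0,0],"yaw":0}]';python3 -m handwheel '[{"gripper":-1,"linear":[0,0,0],"yaw":0.02},{"gripper":-1,"linear":[0,0,0],"yaw":0}]';python3 -m handwheel '[{"gripper":-1,"linear":[0,0,0],"yaw":0.02},{"gripper":-1,"linear":[0,0,0],"yaw":0}]';python3 - <<'E'
from h import *
st(); print(arm.observe()["torque"])
E
```

```text
time_s: 54.25
tcp_pos: [0.54, 0.0338, 0.1456]
orientation: [0.467, 0.531, -0.465, 0.533]
force: [3.1, -0.1, 7.8]
opening: 0.167
time_s: 54.45
tcp_pos: [0.5399, 0.0337, 0.1456]
orientation: [0.472, 0.526, -0.47, 0.528]
force: [3.5, 0.7, 8.1]
opening: 0.175
time_s: 54.65
tcp_pos: [0.5398, 0.0337, 0.1456]
orientation: [0.477, 0.522, -0.476, 0.523]
force: [2.4, -0.2, 7.8]
opening: 0.177
t 54.65 tcp [0.5398 0.0337 0.1456] F [ 2.4 -0.2  7.8] open 0.177
X [ 0.003 -0.    -1.   ] Y [0.996 0.092 0.002] Z [ 0.092 -0.996  0.   ] jawdeg -84.7 j [-0.04 -0.07  1.96 -0.    1.24  1.44]
[-0.40191712 -0.31638993  0.77470308]
```

```bash
python3 - <<'E'
from h import *
im=arm.get_image("side")["image"][:,:,::-1].copy(); cv2.imwrite("pics/s32_full.png",im)
cv2.imwrite("pics/s32.png",cv2.resize(im[170:218,205:285],(800,480),interpolation=cv2.INTER_CUBIC))
E
```

```text
(no output)
```

View pics/s32.png

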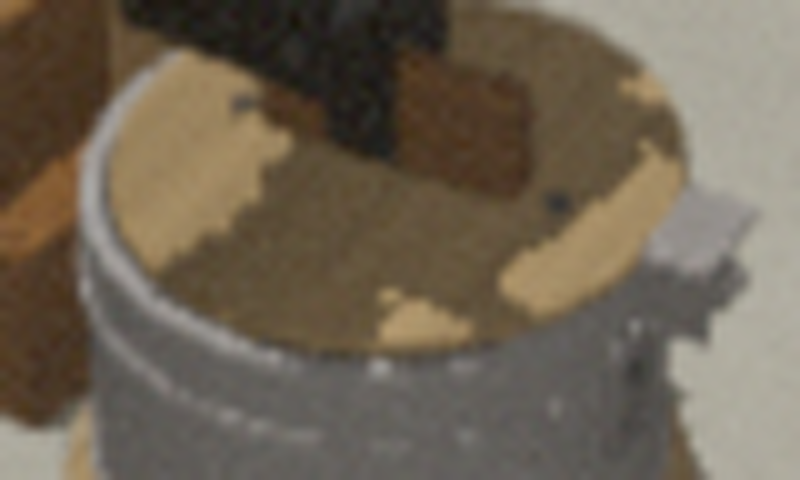

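```bash
python3 - <<'E'
from h import *
S=lambda x,y:(205+x/10,170+y/10)
for z in(.136,.140):
    a=onz("side",*S(243,100),z);b=onz("side",*S(557,202),z); d=b-a
    print(z,a.round(4),b.round(4),np.degrees(np.arctan2(d[1],d[0]))%360,np.linalg.norm(d),((a+b)/2).round(4))
# same dots in s30 for jaw -66.87 (lid 203.1), s29 jaw -55.5
S3=lambda x,y:(175+x*.1875,110+y*.1875)
for n,p,q,z in (("s29",(273,383),(470,392),.149),("s30",(279,380),(466,411),.144),("s31",(288,377),(456,430),.139)):
    a=onz("side",*S3(*p),z);b=onz("side",*S3(*q),z); d=b-a
    print(n,np.degrees(np.arctan2(d[1],d[0]))%360,np.linalg.norm(d),((a+b)/2).round(4))
E
```

```text
0.136 [0.5872 0.0397 0.136 ] [0.4821 0.0183 0.136 ] 191.49411801757026 0.10729184068176827 [0.5347 0.029  0.136 ]
0.14 [0.5838 0.0435 0.14  ] [0.4791 0.0223 0.14  ] 191.4941180175702 0.10676330944688271 [0.5315 0.0329 0.14  ]
s29 214.9593927463928 0.1110762366400292 [0.5319 0.0331 0.149 ]
s30 204.1666648012129 0.10906620522265584 [0.5312 0.0336 0.144 ]
s31 192.2190185301844 0.10638598150095788 [0.5311 0.0345 0.139 ]
```

```bash
python3 - <<'E'
from h import *
im=cv2.imread("pics/s32_full.png"); big=cv2.resize(im[170:218,205:285],(800,480),interpolation=cv2.INTER_CUBIC)
for (o,col) in ((.130,(0,0,255)),(.138,(255,0,0))):
  for zz in (o,o+.006):
    for a in range(0,360,4):
      u,v=proj("side",[.537+.088*np.cos(np.radians(a)),.0335+.088*np.sin(np.radians(a)),zz]); cv2.circle(big,(int((u+.5-205)*10-0),int((v+.5-170)*10)),1,col,-1)
cv2.imwrite("pics/ov32.png",big)
E
```

```text
(no output)
```

View pics/ov32.png

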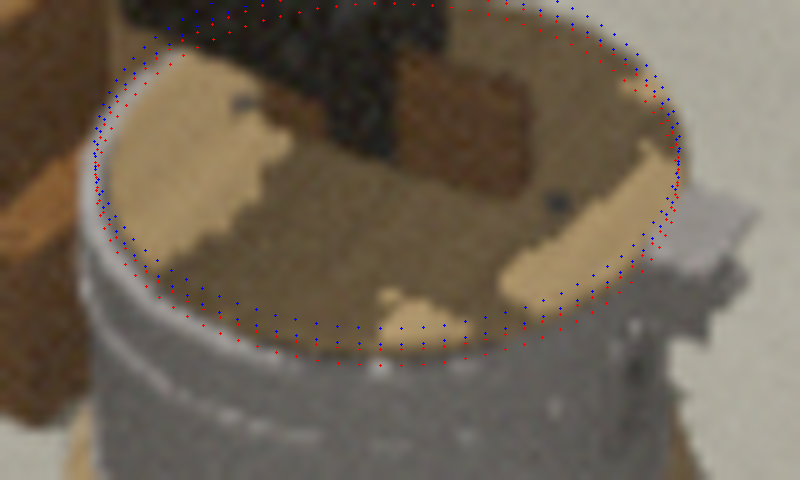

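```bash
python3 - <<'E'
import cv2
s=cv2.imread("pics/s25_full.png"); t=cv2.imread("pics/t25_full.png")
a=cv2.resize(s[180:220,250:290],(400,400),interpolation=cv2.INTER_CUBIC); b=cv2.resize(t[205:235,225:265],(533,400),interpolation=cv2.INTER_CUBIC)
import numpy as np
cv2.imwrite("pics/hood.png",np.hstack([a,b[:, :400]]))
E
```

```text
(no output)
```

View pics/hood.png

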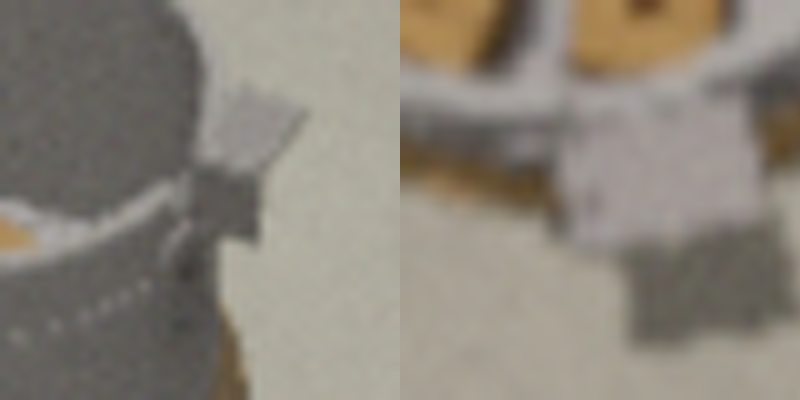

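```bash
python3 - <<'E'
from h import *
P=[onz("top",225+x/13.33,205+y/13.33,.148)[:2] for x,y in ((162,125),(352,95),(368,220),(180,250))]
P=np.array(P);print(P.round(4)); c=P.mean(0)
for D in ([.537,.0335],[.536,.035]):
    v=c-D; print("centre r",np.hypot(*v),"ang",np.degrees(np.arctan2(v[1],v[0]))%360)
for i,j in((0,3),(1,2),(0,1),(3,2)):
    d=P[j]-P[i]; print(np.degrees(np.arctan2(d[1],d[0]))%360,np.hypot(*d))
# side view hood top corners
Q=[onz("side",250+x/10,180+y/10,.148)[:2] for x,y in ((237,90),(308,112),(262,170),(195,165))]
Q=np.array(Q);print(Q.round(4)); c=Q.mean(0)
v=c-[.537,.0335]; print(np.hypot(*v),np.degrees(np.arctan2(v[1],v[0]))%360)
E
```

```text
[[ 0.4431  0.0305]
 [ 0.4485 -0.0045]
 [ 0.4254 -0.0074]
 [ 0.4201  0.0272]]
centre r 0.10508316132682789 ang 192.10848162831272
centre r 0.10443350987297971 ang 193.02824664339357
188.21309867375834 0.02329181634579347
187.08316478737524 0.023248712505760785
278.6476093723545 0.03548041289623498
278.73120787855163 0.03502236483355779
[[ 0.4469  0.0015]
 [ 0.4246 -0.0033]
 [ 0.4195  0.0268]
 [ 0.4359  0.0372]]
0.10678703070530196 189.68881772883572
```

```bash
python3 -m handwheel '[{"gripper":-1,"linear":[-0.001,0,0],"yaw":-0.03},{"gripper":-1,"linear":[-0.002,0,0],"yaw":-0.02},{"gripper":-1,"linear":[-0.001,0,0],"yaw":0},{"gripper":-1,"linear":[0,0,0],"yaw":0}]';python3 - <<'E'
from h import *
st(); print(arm.observe()["torque"])
E
```

```text
time_s: 55.1
tcp_pos: [0.538, 0.0339, 0.1466]
orientation: [0.463, 0.535, -0.464, 0.533]
force: [4.4, 0.1, -3.7]
opening: 0.172
t 55.1 tcp [0.538  0.0339 0.1466] F [ 4.4  0.1 -3.7] open 0.172
X [-0.002  0.001 -1.   ] Y [ 0.99   0.141 -0.002] Z [ 0.141 -0.99  -0.001] jawdeg -81.9 j [-0.04 -0.07  1.96  0.    1.25  1.39]
[ 0.12575032 -0.97768038  0.28068876]
```

```bash
python3 -m handwheel '[{"gripper":-1,"linear":[-0.001,0.0015,0],"yaw":0},{"gripper":-1,"linear":[0,0,0],"yaw":0}]';python3 -m handwheel '[{"gripper":-1,"linear":[0,0.0015,0],"yaw":0},{"gripper":-1,"linear":[0,0,0],"yaw":0}]';python3 - <<'E'
from h import *
st(); print(arm.observe()["torque"])
im=arm.get_image("side")["image"][:,:,::-1].copy(); cv2.imwrite("pics/s33_full.png",im)
cv2.imwrite("pics/s33.png",cv2.resize(im[170:218,205:285],(800,480),interpolation=cv2.INTER_CUBIC))
E
```

```text
time_s: 55.3
tcp_pos: [0.5385, 0.0335, 0.1474]
orientation: [0.462, 0.535, -0.465, 0.533]
force: [-1.1, -1.9, -4.6]
opening: 0.173
time_s: 55.5
tcp_pos: [0.541, 0.0338, 0.1484]
orientation: [0.463, 0.535, -0.464, 0.534]
force: [-0.2, -3.2, -3.3]
opening: 0.167
t 55.5 tcp [0.541  0.0338 0.1484] F [-0.2 -3.2 -3.3] open 0.167
X [-0.002 -0.    -1.   ] Y [ 0.99   0.142 -0.002] Z [ 0.142 -0.99   0.   ] jawdeg -81.86 j [-0.04 -0.06  1.95 -0.    1.25  1.39]
[-0.37966416  0.03131618  0.19561568]
```

View pics/s33.png

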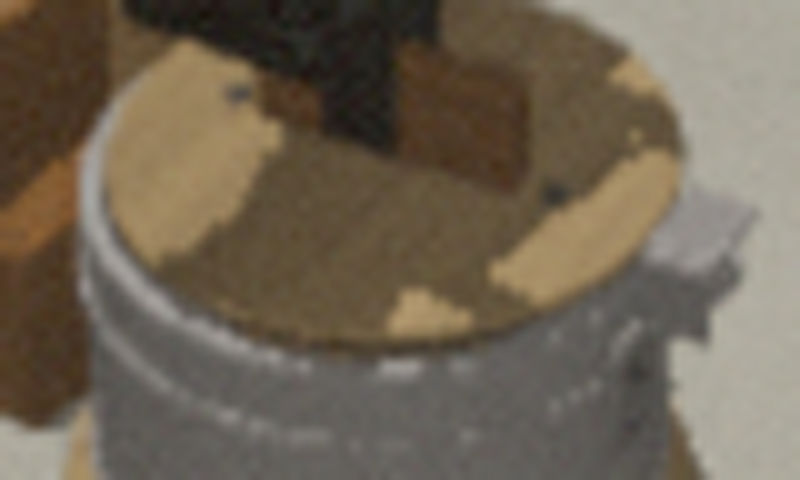

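```bash
python3 -m handwheel '[{"gripper":-1,"linear":[0,0,0.0015],"yaw":0},{"gripper":-1,"linear":[0,0,0],"yaw":0}]'; python3 - <<'E'
from h import *
S=lambda x,y:(205+x/10,170+y/10)
z=.1415
a=onz("side",*S(237,93),z);b=onz("side",*S(555,190),z); d=b-a
print(z,np.degrees(np.arctan2(d[1],d[0]))%360,np.linalg.norm(d),((a+b)/2).round(4))
print(arm.observe()["torque"])
E
python3 -m handwheel '[{"gripper":-1,"linear":[0.001,0,0],"yaw":0.01},{"gripper":-1,"linear":[0.001,0,0],"yaw":0},{"gripper":-1,"linear":[0,0,0],"yaw":0}]'
python3 -m handwheel '[{"gripper":-1,"linear":[0.002,0,0],"yaw":0},{"gripper":-1,"linear":[0,0,0],"yaw":0}]'; python3 - <<'E'
from h import *
st(); print(arm.observe()["torque"])
E
```

```text
time_s: 55.75
tcp_pos: [0.5423, 0.0326, 0.1496]
orientation: [0.464, 0.534, -0.463, 0.534]
force: [0.5, -1.2, -2.1]
opening: 0.169
0.1415 192.900183440359 0.1069124498312583 [0.5341 0.0316 0.1415]
[-0.17441885 -0.00715461  0.0625935 ]
time_s: 56.05
tcp_pos: [0.5424, 0.0323, 0.1476]
orientation: [0.466, 0.532, -0.466, 0.532]
force: [1.2, -2.2, -0.5]
opening: 0.17
time_s: 56.25
tcp_pos: [0.5423, 0.0324, 0.1457]
orientation: [0.466, 0.532, -0.466, 0.532]
force: [-1.4, -2.0, 1.6]
opening: 0.171
t 56.25 tcp [0.5423 0.0324 0.1457] F [-1.4 -2.   1.6] open 0.171
X [ 0.001 -0.    -1.   ] Y [0.991 0.132 0.001] Z [ 0.132 -0.991  0.   ] jawdeg -82.41 j [-0.04 -0.06  1.96 -0.    1.24  1.4 ]
[-0.42824634 -0.12185599  0.30999572]
```

```bash
python3 -m handwheel '[{"gripper":-0.5,"linear":[0,0,0],"yaw":0},{"gripper":-0.2,"linear":[0,0,0],"yaw":0},{"gripper":0.2,"linear":[0,0,0],"yaw":0},{"gripper":0.2,"linear":[0,0,0],"yaw":0},{"gripper":0.2,"linear":[0,0,0],"yaw":0},{"gripper":0.2,"linear":[0,0,0],"yaw":0},{"gripper":0.2,"linear":[-0.02,0,0],"yaw":0},{"gripper":0.2,"linear":[-0.04,0,0],"yaw":0},{"gripper":0.2,"linear":[-0.04,0,0],"yaw":0},{"gripper":0.2,"linear":[0,0,0.05],"yaw":0},{"gripper":0.2,"linear":[0,0,0.05],"yaw":0},{"gripper":0.2,"linear":[0,0,0.05],"yaw":0},{"gripper":0.2,"linear":[0,0,0.05],"yaw":0},{"gripper":0.2,"linear":[0,0,0.05],"yaw":0},{"gripper":0.2,"linear":[0,0,0],"yaw":0},{"gripper":0.2,"linear":[0,0,0],"yaw":0}]'; python3 - <<'E'
from h import *
st()
im=arm.get_image("side")["image"][:,:,::-1].copy(); cv2.imwrite("pics/s34_full.png",im)
cv2.imwrite("pics/s34.png",cv2.resize(im[160:220,205:285],(800,600),interpolation=cv2.INTER_CUBIC))
im=arm.get_image("top")["image"][:,:,::-1].copy(); cv2.imwrite("pics/t34_full.png",im)
cv2.imwrite("pics/t34.png",cv2.resize(im[140:230,180:300],(800,600),interpolation=cv2.INTER_CUBIC))
E
```

```text
time_s: 57.85
tcp_pos: [0.5747, -0.2161, 0.2447]
orientation: [0.467, 0.532, -0.466, 0.531]
force: [-0.4, -0.6, -0.3]
opening: 0.603
t 57.85 tcp [ 0.5747 -0.2161  0.2447] F [-0.4 -0.6 -0.3] open 0.603
X [-0.001  0.001 -1.   ] Y [ 0.992  0.13  -0.001] Z [ 0.13  -0.992 -0.001] jawdeg -82.55 j [-0.45  0.03  1.7   0.    1.41  0.99]
```

View pics/s34.png

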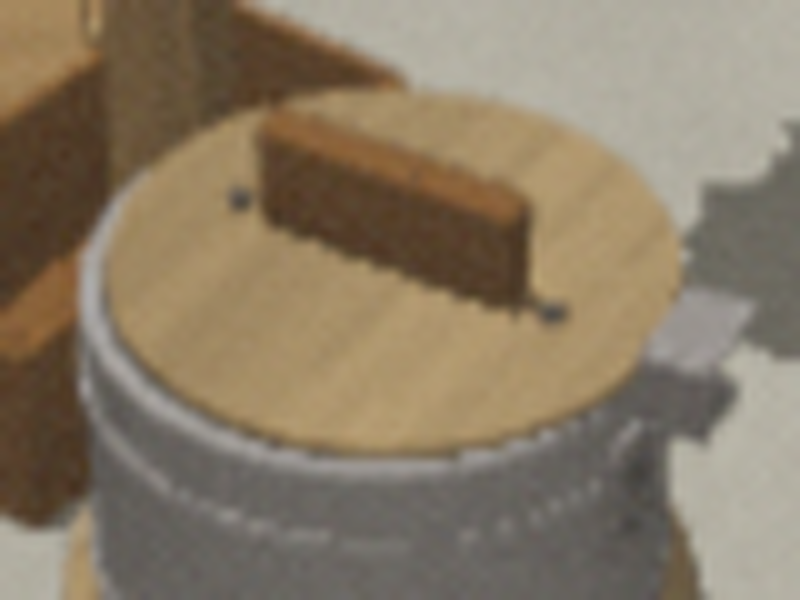

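View pics/t34.png

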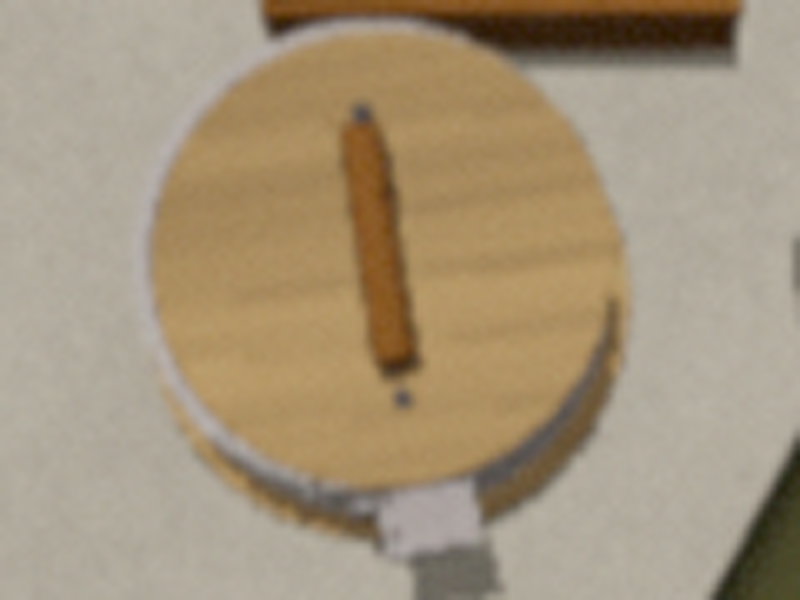

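```bash
python3 - <<'E'
from h import *
T=lambda x,y:(180+x/6.667-.5,140+y/6.667-.5); S=lambda x,y:(205+x/10-.5,160+y/10-.5)
a,ea=tri(T(362,112),S(240,198)); b,eb=tri(T(402,398),S(550,313)); d=b-a
print(a.round(4),ea.round(4),b.round(4),eb.round(4),np.degrees(np.arctan2(d[1],d[0]))%360,np.linalg.norm(d),((a+b)/2).round(4))
# reference: lid on bench at start, dots? rim height check with hood corner
E
```

```text
[0.5907 0.0396 0.1371] 0.0003 [0.4818 0.0246 0.1378] 0.0001 187.87380610283662 0.10995574786066781 [0.5362 0.0321 0.1374]
```

```bash
python3 -m handwheel '[{"gripper":-1,"linear":[0,0,0],"yaw":0},{"gripper":-1,"linear":[0,0,0],"yaw":0},{"gripper":-1,"linear":[0,0,0],"yaw":0},{"gripper":-1,"linear":[0,0,0],"yaw":0},{"gripper":-1,"linear":[0,0,0],"yaw":0},{"gripper":-1,"linear":[0,0,0],"yaw":0},{"gripper":-1,"linear":[0,0,0],"yaw":0},{"gripper":-1,"linear":[0,0,0],"yaw":0}]';python3 - <<'E'
from h import *
plan([.506,.028,.184],-82.5)
E
```

```text
time_s: 58.75
tcp_pos: [0.5749, -0.2153, 0.2451]
orientation: [0.466, 0.532, -0.466, 0.532]
force: [0.9, 0.8, 0.6]
opening: 0.017
t 58.75 tcp [ 0.5749 -0.2153  0.2451] F [0.9 0.8 0.6] open 0.017
X [-0.  0. -1.] Y [ 0.991  0.132 -0.   ] Z [ 0.132 -0.991 -0.   ] jawdeg -82.43 j [-0.45  0.03  1.7  -0.    1.41  0.99]
tool shift (no yaw first) [ 0.0611 -0.0362 -0.2503] yaw about x(down): 0.0012 rad; alt -3.14
tool shift after yaw [ 0.0611 -0.0365 -0.2502]
```

```bash
python3 -m handwheel '[{"gripper":-1,"linear":[0,-0.006,-0.0417],"yaw":0},{"gripper":-1,"linear":[0,-0.006,-0.0417],"yaw":0},{"gripper":-1,"linear":[0,-0.006,-0.0417],"yaw":0},{"gripper":-1,"linear":[0,-0.006,-0.0417],"yaw":0},{"gripper":-1,"linear":[0,-0.006,-0.0417],"yaw":0},{"gripper":-1,"linear":[0,-0.006,-0.0417],"yaw":0},{"gripper":-1,"linear":[0.03,0,0],"yaw":0},{"gripper":-1,"linear":[0.025,0,0],"yaw":0},{"gripper":-1,"linear":[0,0,0],"yaw":0},{"gripper":-1,"linear":[0,0,0],"yaw":0}]';python3 -m handwheel '[{"gripper":-1,"linear":[0.008,0,0],"yaw":0},{"gripper":-1,"linear":[0,0,0],"yaw":0},{"gripper":-1,"linear":[0,0,0],"yaw":0}]';python3 -m handwheel '[{"gripper":-1,"linear":[0.003,0,0],"yaw":0},{"gripper":-1,"linear":[0,0,0],"yaw":0},{"gripper":-1,"linear":[0,0,0],"yaw":0}]';python3 -m handwheel '[{"gripper":-1,"linear":[0.003,0,0],"yaw":0},{"gripper":-1,"linear":[0,0,0],"yaw":0},{"gripper":-1,"linear":[0,0,0],"yaw":0}]'
```

```text
time_s: 59.75
tcp_pos: [0.5062, 0.0279, 0.1903]
orientation: [0.466, 0.532, -0.466, 0.532]
force: [-0.2, -0.5, -0.4]
opening: 0.005
time_s: 60.05
tcp_pos: [0.5066, 0.0277, 0.1828]
orientation: [0.466, 0.532, -0.466, 0.532]
force: [0.7, -0.3, 0.1]
opening: 0.005
time_s: 60.35
tcp_pos: [0.5062, 0.028, 0.1792]
orientation: [0.466, 0.532, -0.466, 0.532]
force: [0.2, -0.0, -0.6]
opening: 0.006
time_s: 60.65
tcp_pos: [0.5061, 0.028, 0.176]
orientation: [0.466, 0.532, -0.466, 0.532]
force: [-0.4, 0.5, 0.6]
opening: 0.004
```

```bash
python3 -m handwheel '[{"gripper":-1,"linear":[0.002,0,0],"yaw":0},{"gripper":-1,"linear":[0,0,0],"yaw":0},{"gripper":-1,"linear":[0,0,0],"yaw":0}]';python3 -m handwheel '[{"gripper":-1,"linear":[0.002,0,0],"yaw":0},{"gripper":-1,"linear":[0,0,0],"yaw":0},{"gripper":-1,"linear":[0,0,0],"yaw":0}]';python3 -m handwheel '[{"gripper":-1,"linear":[0.002,0,0],"yaw":0},{"gripper":-1,"linear":[0,0,0],"yaw":0},{"gripper":-1,"linear":[0,0,0],"yaw":0}]'
```

```text
time_s: 60.95
tcp_pos: [0.5063, 0.028, 0.1743]
orientation: [0.466, 0.532, -0.466, 0.532]
force: [1.0, 0.3, 1.1]
opening: 0.005
time_s: 61.25
tcp_pos: [0.5064, 0.028, 0.1742]
orientation: [0.466, 0.532, -0.466, 0.532]
force: [-3.8, 0.7, 9.8]
opening: 0.004
time_s: 61.55
tcp_pos: [0.5065, 0.028, 0.1742]
orientation: [0.466, 0.532, -0.466, 0.532]
force: [-8.9, 0.4, 16.8]
opening: 0.001
```

```bash
python3 -m handwheel '[{"gripper":-1,"linear":[-0.02,0,0],"yaw":0},{"gripper":-1,"linear":[-0.04,0,0],"yaw":0},{"gripper":-1,"linear":[-0.04,0,0],"yaw":0},{"gripper":-1,"linear":[0,-0.01,0.045],"yaw":0},{"gripper":-1,"linear":[0,-0.01,0.045],"yaw":0},{"gripper":-1,"linear":[0,-0.01,0.045],"yaw":0},{"gripper":-1,"linear":[0,-0.01,0.045],"yaw":0},{"gripper":-1,"linear":[0,-0.01,0.045],"yaw":0},{"gripper":-1,"linear":[0,-0.01,0.045],"yaw":0},{"gripper":-1,"linear":[0,0,0],"yaw":0},{"gripper":-1,"linear":[0,0,0],"yaw":0},{"gripper":-1,"linear":[0,0,0],"yaw":0}]'; python3 - <<'E'
from h import *
snap("top","t35");snap("side","s35")
E
```

```text
time_s: 62.75
tcp_pos: [0.4824, -0.2466, 0.2699]
orientation: [0.466, 0.532, -0.466, 0.532]
force: [-0.4, -0.1, 0.3]
opening: 0.006
```

View pics/t35.png

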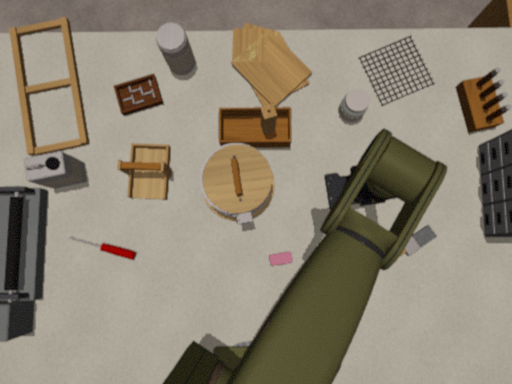

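View pics/s35.png

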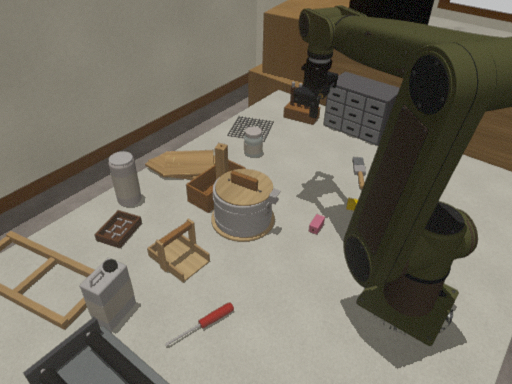

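The lid is down with its key under the keeper (top view, 246,222). The tray is flat and empty (149,172), the post stands in the crate (268,112), and the bystanders are where they were. I'm handing the job in.

```bash
python3 - <<'E'
from rig import arm
print(arm.finish_job())
E
```

```text
the job is handed in; nothing more can be done
None
```

The job is done and was handed in at about 63 s, in the order asked.

- **Post:** there was only one, and it now stands in the crate.
- **Tray:** I tipped it by pressing its closed end on the drum rim, and all four blanks went in. It is back on the bench, flat and empty.
- **Bench blanks:** both went into the drum. My first grasp of blank5 closed on nothing because the fingers were too high; the second one held. I left the pink and yellow look-alikes alone.
- **Lid:** it went onto the rim beside the keeper and turned clockwise into its notch. It jammed and tilted near the notch, with about 20 N of push, so I eased it up, re-centred it and pressed it down again.

**Last checks:**
- Pressing on the handle near the key met firm contact at 174.2 mm. Fully home should be 174 mm, and riding on the rim about 179 mm.
- Two camera views put marks on the lid's top at 137 to 138 mm, against 136 mm expected, with the lid level.
- My readings of the drum's angle disagreed by about 2 degrees (187.5 to 189.9). The lid sits at about 187.9 degrees.
- The last pictures show the jar, screwdriver and pink look-alike where they started. The arm partly hides the brush and the yellow look-alike in them.

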